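Load the pinned fixture and switch on its hold-down

ROBOT

A 6-joint arm with a two-finger parallel gripper is mounted at the origin on a cart in front of the work surface, level with it; the furniture and walls round the work are solid. World frame = base frame: x ahead of the robot, y to its left, z up, the work surface at z = 0. Lengths are in mm, angles in rad, forces in N, time in s.
With the tool pointing down it reaches from about 350 to 875 mm from the base axis. Payload 4.2 kg.
Tool frame: the origin (TCP) lies midway between the tips of the shut fingers; the grasp point (between the pads) lies 19 mm behind it (arm.tcp_to_grasp is the distance from the TCP to the grasp point, in mm); z points along the fingers, y is the line along which they close (so a half turn about z gives the same grasp; the last joint's range is limited). The gripper opens to 85 mm and grips with 20 to 120 N. Pads are 22 mm wide; open, the fingers measure 114 mm over their backs; the gripper's body (76 mm by 85 mm) begins 54 mm behind the grasp point. The pads swing forward as they close: fully open they stand 13 mm farther back than shut.
Start: joints at [-1.027, 0.385, 0.008, 0, -1.194, -0.259], TCP at [175.62, -599.797, 191.812] pointing down, gripper open.
Joint ranges: [-3.14, 3.14], [-1.21, 2.06], [-1.07, 1.41], [-3.16, 2.05], [-2.99, -0.16], [-3.1, 3.1]. Speed limits (rad/s): [2.79, 2.79, 3.14, 3.14, 3.14, 3.14].

INTERFACE

Orientations are given as a unit quaternion [x, y, z, w].
In Python, from bench import arm, imaging, job, models gives the robot as it stands.
- The arm moves only by the tool arm_command, never from a script. Its argument "rows" is a list of rows, each an object with "grip": the opening, from 0 (shut) to 1 (fully open); "linear": the shift along the tool's x, y, z in mm, a list of three; "rot": the turn, a rotation vector about the tool's x, y, z in rad, a list of three. In form: [{"grip": grip, "linear": [tx, ty, tz], "rot": [rx, ry, rz]}, ...]. A call has 1 to 10 rows; each row is the pose to reach, as a shift and turn from the pose commanded when the call began, along the tool's axes at that moment; what a row does not reach only later rows make up. A row lasts 1/8 s, in which the tool goes at most 62.5 mm and 10.7 degrees, less where a joint would pass 70% of its speed; a pose out of reach is approached as far as the arm can. A call with a gripper value outside its range is refused whole. The fingers move at their own pace and stop on an object; the grip force is fixed at half the most. Time passes only in rows, so rows that repeat a pose let the fingers close. It gives the time, the measured TCP pose, the force, the opening and the grip force at its end, in the units of the state.
- arm.read_state(): the state, without advancing time (a new reading comes with each control period).
- imaging.get_image(name): name is "side" or "top" or "wrist"; returns a dict with "frame" (384x512x3 uint8, red, green, blue), "fx", "fy", "cx", "cy" (pixels), "k1" (the pictures are not rectified: a ray, as slopes to the right and down, at radius r is drawn at 1 + k1 r^2 times it, then the intrinsics apply), "extrinsics" (4x4, takes a point from world to camera coordinates); the wrist camera has in their place "T_tool_cam" (4x4, takes a point from camera to tool coordinates, whose origin is the TCP and whose axes are the flange's). Camera axes: x right, y down, z forward; pixel columns grow to the right and rows downward; lengths in mm; the calibration is good to about 2 mm. A picture is of the moment at which its call begins: read the wrist's pose just before it. There is no depth.
- job.job_done(): hands the job in; it is judged then, once.
Trained networks look in a picture, given as the dict that the camera call returned (one of the last four; its "shot" number tells which), for a name from the list of things; names that differ only in an ending like _2 or _b are one class to them, and where a whole thing is asked for, a point or a joint stands for the part that bears it (a point fixed in the world has none). Each returns a list of dicts, best first, with "score" (0 to 1); they miss things now and then, are a little off and sometimes report something else, mostly with a low value. They report only what shows in the picture. A call takes as long as a camera call.
- models.spot_in(picture, query): "rect" ([left, top, right, bottom] in pixels, round what is visible of it).
- models.tip_of(picture, query): "pixel" ([column, row] in pixels: a listed point, or the origin of a listed thing).
The state is a dict: "clock": time; "joints": joint angles; "joint_vel": joint speeds; "joint_efforts": joint torques, N m; "position": TCP position; "ee_rot": TCP orientation; "contact_force": force on the tool from outside, world axes, zero at the start; "wrist_torque": the same for the moment, N m; "gripper_width": finger opening in mm; "grasp_force": force on a finger pad.
Only numpy, scipy, OpenCV 4.12 (cv2) and the standard library are available. Lean on these libraries where they do the work, as an engineer would, in place of code of your own. Each camera call takes 0.05 s, during which the arm holds its last target. There are 200 camera calls.

TASK

Load the fixture: seat every jig plate that is on the bench onto the two dowel pins of the pin bar of its own colour, right down flat on the bar. Only when all are seated, lift the red guard on the switch box right back, flip the toggle beneath it fully over towards the hinge to switch the hold-down on, and lower the guard shut again. Leave the plates seated and released, and do not disturb the gear, the spanner or the bearing.

Things in the scene. Friction and masses are not known exactly. Their poses are not given: they have to be found in the camera images.
- red_plate_mid (a point): Loose aluminium jig plate with a red upright grip, 0.12 kg: plate 58 long (its x) x 40 wide (its y) x 10 thick, two vertical through holes of 10 mm diameter on its long centre line at x = +-18 (36 apart); in its middle a red grip rib 24 long (x) x 14 wide (y) that rises 30 above the plate's top. This point is half-way up, 20 above the underside and 20 below the rib's top; z up. Symmetric: either way round fits. At some starts one of the four plates is absent (None).
- red_nest_top (a point): red painted pin bar fixed on the fixture, 104 (x) x 42 (y) x 8: its two steel dowel pins, 7 mm diameter, stand at x = +-18 (36 apart), 17 high with the last 6 tapered to 3 mm diameter. The point is the centre of the bar's top face, 20 above the bench; a seated plate's underside lies on this face. Neighbouring bars lie 56 apart along y, all parallel, in any order; the grey base under them is 112 x 226.
- yellow_plate_mid (a point): Loose aluminium jig plate with a yellow upright grip, 0.12 kg: plate 70 long (its x) x 40 wide (its y) x 10 thick, two vertical through holes of 10 mm diameter on its long centre line at x = +-24 (48 apart); in its middle a yellow grip rib 24 long (x) x 14 wide (y) that rises 30 above the plate's top. This point is half-way up, 20 above the underside and 20 below the rib's top; z up. Symmetric: either way round fits. At some starts one of the four plates is absent (None).
- yellow_nest_top (a point): yellow painted pin bar fixed on the fixture, 104 (x) x 42 (y) x 8: its two steel dowel pins, 7 mm diameter, stand at x = +-24 (48 apart), 17 high with the last 6 tapered to 3 mm diameter. The point is the centre of the bar's top face, 20 above the bench; a seated plate's underside lies on this face. Neighbouring bars lie 56 apart along y, all parallel, in any order; the grey base under them is 112 x 226.
- green_plate_mid (a point): Loose aluminium jig plate with a green upright grip, 0.12 kg: plate 82 long (its x) x 40 wide (its y) x 10 thick, two vertical through holes of 10 mm diameter on its long centre line at x = +-30 (60 apart); in its middle a green grip rib 24 long (x) x 14 wide (y) that rises 30 above the plate's top. This point is half-way up, 20 above the underside and 20 below the rib's top; z up. Symmetric: either way round fits. At some starts one of the four plates is absent (None).
- green_nest_top (a point): green painted pin bar fixed on the fixture, 104 (x) x 42 (y) x 8: its two steel dowel pins, 7 mm diameter, stand at x = +-30 (60 apart), 17 high with the last 6 tapered to 3 mm diameter. The point is the centre of the bar's top face, 20 above the bench; a seated plate's underside lies on this face. Neighbouring bars lie 56 apart along y, all parallel, in any order; the grey base under them is 112 x 226.
- blue_plate_mid (a point): Loose aluminium jig plate with a blue upright grip, 0.12 kg: plate 94 long (its x) x 40 wide (its y) x 10 thick, two vertical through holes of 10 mm diameter on its long centre line at x = +-36 (72 apart); in its middle a blue grip rib 24 long (x) x 14 wide (y) that rises 30 above the plate's top. This point is half-way up, 20 above the underside and 20 below the rib's top; z up. Symmetric: either way round fits. At some starts one of the four plates is absent (None).
- blue_nest_top (a point): blue painted pin bar fixed on the fixture, 104 (x) x 42 (y) x 8: its two steel dowel pins, 7 mm diameter, stand at x = +-36 (72 apart), 17 high with the last 6 tapered to 3 mm diameter. The point is the centre of the bar's top face, 20 above the bench; a seated plate's underside lies on this face. Neighbouring bars lie 56 apart along y, all parallel, in any order; the grey base under them is 112 x 226.
- guard_tab (a point): Grip point of the red guard flap's lift tab, on its centre line: tab 14 wide (the box's y) x 8 thick, 40 long, free end 12 beyond this point, flap's edge (46 wide) 28 before it. 94 from the hinge axis; shut, it is 87 above the bench. Axes turn with the flap: x from tab to hinge, y along the hinge, z out of the flap's outer face.
- guard_hinge (a point): Middle of the guard's hinge axis on the fixed grey switch box (110 x 80 x 45 high, centre 36 mm towards -x of this point), 87 above the bench. Axes are the box's: x level, pointing away from the tab end, y along the hinge, z up. Two steel posts 6 thick, 54 apart, carry it.
- guard (a joint): Guard angle in rad: 0 shut flat over the toggle, grows as the tab is lifted up and over, 2.9 fully back. Friction hinge (about 0.06 Nm): it stays where it is left.
- toggle_tip (a point): Ball end (11 mm diameter) of the steel bat toggle under the guard; the toggle pivots at the box top's centre, 34 long, leans 0.45 rad to the box's -x (tab end) when off and 0.45 rad to +x (hinge end) when on. About 76 above the bench when at either end.
- toggle (a joint): Toggle angle in rad: 0 off, 0.9 on (towards the hinge end). Friction (about 0.03 Nm), stays where it is left.
- black_gear: Bystander: black gear, 75 mm diameter x 24, origin under its centre.
- spanner: Bystander: steel spanner lying flat, 30 x 142 x 7, origin under its centre.
- ball_bearing: Bystander: ball bearing lying flat, 52 mm diameter x 13, origin under its centre.

How it is judged (in metres and radians):
On the way, in this order (a step that is already met when the one before it is completed fails the run):
1. every plate present is seated on its own pins, with the toggle still off and the guard still down (horizontal distance between red_plate_mid and red_nest_top below 0.004 m and z of red_plate_mid in the frame of red_nest_top between 0.016 and 0.0225 m and angle between the x axis of red_plate_mid and the x axis of red_nest_top, either way round below 0.08 rad and angle between each of red_plate_mid, yellow_plate_mid, green_plate_mid, blue_plate_mid's own z axis and vertical below 0.06 rad and horizontal distance between yellow_plate_mid and yellow_nest_top below 0.004 m and z of yellow_plate_mid in the frame of yellow_nest_top between 0.016 and 0.0225 m and angle between the x axis of yellow_plate_mid and the x axis of yellow_nest_top, either way round below 0.08 rad and horizontal distance between green_plate_mid and green_nest_top below 0.004 m and z of green_plate_mid in the frame of green_nest_top between 0.016 and 0.0225 m and angle between the x axis of green_plate_mid and the x axis of green_nest_top, either way round below 0.08 rad and horizontal distance between blue_plate_mid and blue_nest_top below 0.004 m and z of blue_plate_mid in the frame of blue_nest_top between 0.016 and 0.0225 m and angle between the x axis of blue_plate_mid and the x axis of blue_nest_top, either way round below 0.08 rad and value of joint toggle below 0.3 rad and value of joint guard below 0.5 rad), for 0.2 s.
2. the guard is lifted, the toggle still off (value of joint guard above 1.2 rad and value of joint toggle below 0.3 rad), for 0.2 s.
3. the toggle is flipped on under the lifted guard (value of joint toggle above 0.7 rad and value of joint guard above 1.2 rad), for 0.2 s.
4. the guard is lowered shut, the toggle still on (value of joint toggle above 0.7 rad and value of joint guard below 0.15 rad), for 0.2 s.
At the end, for the whole second after the job is handed in: Every plate present lies flat on the pin bar of its own colour with both pins through its holes (centre within 4 mm, turned under 0.08 rad, within 2.5 mm of fully down), the toggle is on (over 0.7 rad) and the guard is shut (under 0.15 rad) (all of step 4 and horizontal distance between red_plate_mid and red_nest_top below 0.004 m and z of red_plate_mid in the frame of red_nest_top between 0.016 and 0.0225 m and angle between the x axis of red_plate_mid and the x axis of red_nest_top, either way round below 0.08 rad and angle between each of red_plate_mid, yellow_plate_mid, green_plate_mid, blue_plate_mid's own z axis and vertical below 0.06 rad and horizontal distance between yellow_plate_mid and yellow_nest_top below 0.004 m and z of yellow_plate_mid in the frame of yellow_nest_top between 0.016 and 0.0225 m and angle between the x axis of yellow_plate_mid and the x axis of yellow_nest_top, either way round below 0.08 rad and horizontal distance between green_plate_mid and green_nest_top below 0.004 m and z of green_plate_mid in the frame of green_nest_top between 0.016 and 0.0225 m and angle between the x axis of green_plate_mid and the x axis of green_nest_top, either way round below 0.08 rad and horizontal distance between blue_plate_mid and blue_nest_top below 0.004 m and z of blue_plate_mid in the frame of blue_nest_top between 0.016 and 0.0225 m and angle between the x axis of blue_plate_mid and the x axis of blue_nest_top, either way round below 0.08 rad); the robot touches nothing.
It fails at once if the gear is moved more than 3 cm (distance of black_gear from where it was at the start of the episode above 0.03 m).
It fails at once if the spanner is moved more than 3 cm (distance of spanner from where it was at the start of the episode above 0.03 m).
It fails at once if the bearing is moved more than 3 cm (distance of ball_bearing from where it was at the start of the episode above 0.03 m).
Of red_plate, yellow_plate, green_plate, blue_plate only 3 to 4 are there at a start; the rules pass over those that are not, and their reading is None.
At some moment in a run one of red_plate, yellow_plate, green_plate, blue_plate may be knocked a few centimetres aside while the robot is not near it.
Once in a run the grip may slacken for a moment while it holds something.
It also fails if it takes over 200 s, if anything falls off the work surface, if the arm or the gripper's body presses on something with over 40 N, if the wrist force passes 120 N, or if a joint passes its speed limit or range.

## Working session

There is one attempt and no reset: what is moved stays moved. The work goes in short steps, Python scripts to look and compute and a tool call to move; the robot and the scene stay as the last step left them, time stands still between calls to the robot, and variables do not carry over. Pictures are saved under pics/ and viewed, at most 14 in all, crops included, and the job is handed in when it is done.

Besides the shell and the picture viewer there is one more tool, called as name(argument=value, ...), one argument or row to a line, values as JSON. arm_command: Moves the arm, as the interface text tells. Its arguments: {"type":"object","properties":{"rows":{"type":"array"}},"required":["rows"]}

```bash
ls; mkdir -p pics; cat > h.py <<'E'
import numpy as np,cv2
from scipy.spatial.transform import Rotation as R
from bench import arm,imaging,job,models
np.set_printoptions(precision=1,suppress=True)
def save(p,n): cv2.imwrite(f'pics/{n}.png',p['frame'][:,:,::-1])
def Tcw(p,st=None):
    if 'extrinsics' in p: return np.linalg.inv(np.array(p['extrinsics']))
    T=np.eye(4);T[:3,:3]=R.from_quat(st['ee_rot']).as_matrix();T[:3,3]=st['position']
    return T@np.array(p['T_tool_cam'])
def pix2w(p,px,z,st=None):
    T=Tcw(p,st);d=np.array([(px[0]-p['cx'])/p['fx'],(px[1]-p['cy'])/p['fy']])
    u=d.copy()
    for _ in range(20): u=d/(1+p['k1']*(u@u))
    r=T[:3,:3]@np.array([u[0],u[1],1]);o=T[:3,3]
    return o+r*(z-o[2])/r[2]
def w2pix(p,X,st=None):
    c=np.linalg.inv(Tcw(p,st))@np.append(X,1);u=c[:2]/c[2];u=u*(1+p['k1']*(u@u))
    return np.array([u[0]*p['fx']+p['cx'],u[1]*p['fy']+p['cy']])
E
python3 - <<'E'
from h import *
s=arm.read_state();print(s)
for n in('top','side'):
    p=imaging.get_image(n);save(p,n+'0')
    print(n,Tcw(p)[:3,3],p['fx'],p['k1'])
    for c in('red','yellow','green','blue'):
        for q,z in((c+'_plate_mid',20),(c+'_nest_top',20)):
            for r in models.tip_of(p,q)[:2]: print(q,round(r['score'],2),np.array(r['pixel']),pix2w(p,r['pixel'],z))
    for q,z in(('guard_tab',87),('guard_hinge',87),('toggle_tip',76),('black_gear',0),('spanner',0),('ball_bearing',0)):
        for r in models.tip_of(p,q)[:2]: print(q,round(r['score'],2),np.array(r['pixel']),pix2w(p,r['pixel'],z))
E
```

```text
pics
{'clock': 0.0, 'joints': array([-1. ,  0.4,  0. , -0. , -1.2, -0.3]), 'joint_vel': array([ 0., -0., -0., -0., -0.,  0.]), 'joint_efforts': array([ -0. , -39.2,  18.8,   4.2,  -0. ,   0. ]), 'position': array([ 175.4, -599.2,  190.7]), 'ee_rot': array([-0.1,  1. ,  0. , -0. ]), 'contact_force': array([ 0.7, -0.5, -0. ]), 'wrist_torque': array([ 0., -0.,  0.]), 'grasp_force': 0.0, 'gripper_width': 85.46292794377005}
top [ 368.8   25.2 1197.7] 470.93296840982606 -0.011655774626961492
red_plate_mid 0.77 [189.8 217.8] [467.6 210.3  20. ]
red_nest_top 0.8 [179.9 163.5] [606.8 238.3  20. ]
red_nest_top 0.38 [200.7 162.2] [609.8 184.9  20. ]
yellow_plate_mid 0.58 [227.2 214.7] [475.  116.3  20. ]
yellow_nest_top 0.87 [158.4 163.5] [607.2 293.5  20. ]
green_plate_mid 0.79 [307.7 224. ] [450.8 -84.8  20. ]
green_nest_top 0.58 [226.  154.7] [628.9 120.3  20. ]
blue_plate_mid 0.58 [266.9 221.9] [456.5  16.9  20. ]
blue_plate_mid 0.38 [148.7 213.1] [479.9 314.4  20. ]
blue_nest_top 0.73 [202.2 163.7] [605.9 181.   20. ]
guard_tab 0.68 [358.9 156.6] [ 607.2 -204.5   87. ]
guard_hinge 0.72 [32
[... 486 characters left out ...]
8.2 239.2  20. ]
yellow_plate_mid 0.67 [271.3 245.9] [470.7 115.8  20. ]
yellow_nest_top 0.84 [184.5 286.8] [607.9 296.1  20. ]
green_nest_top 0.64 [210.2 235.5] [625.6 121.7  20. ]
blue_plate_mid 0.72 [287.9 215.3] [464.2 -14.5  20. ]
blue_nest_top 0.82 [203.4 251.2] [617.2 180.1  20. ]
blue_nest_top 0.57 [289.  218.5] [457.9  -1.7  20. ]
guard_tab 0.62 [258.5 155.4] [ 601.9 -192.8   87. ]
guard_hinge 0.69 [237.2 166.1] [ 639.8 -113.9   87. ]
guard_hinge 0.19 [219.  212.9] [600.8 112.4  87. ]
black_gear 0.66 [242.3 319.2] [468.6 324.5   0. ]
spanner 0.62 [219. 216.] [648.5  14.9   0. ]
ball_bearing 0.68 [238.3 166. ] [ 696.  -261.6    0. ]
ball_bearing 0.65 [259.5 220.1] [537.6   1.1   0. ]
```

```bash
python3 - <<'E'
import cv2
a=cv2.imread('pics/top0.png')[110:270,110:430];cv2.imwrite('pics/top0c.png',cv2.resize(a,(800,400),interpolation=cv2.INTER_CUBIC))
E
```

```text
(no output)
```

View pics/top0c.png

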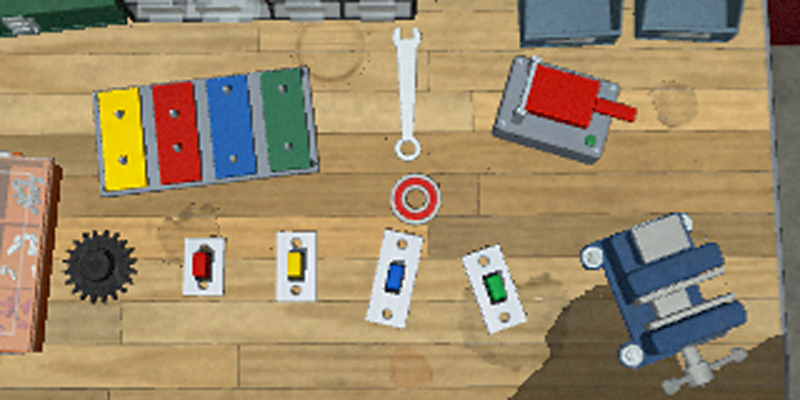

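View pics/side0.png

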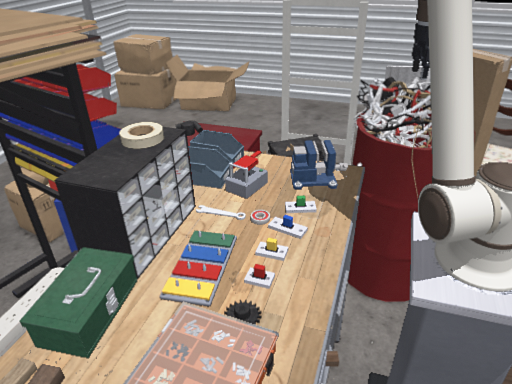

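The pictures show all four plates present: red at crop (203,265), yellow (296,265), blue (396,280) and green (497,288). The bars run left to right yellow, red, blue, green, with the base about 0.09 rad off. The guard box is at crop (565,105), tab pointing right (-y).

```bash
cat >> h.py <<'E'
def goal(pos,yaw):
    """tool pointing down, tool y axis at world angle yaw (mod pi); linear, rot in tool axes from measured pose"""
    s=arm.read_state();M=R.from_quat(s['ee_rot']).as_matrix()
    y0=np.arctan2(M[1,1],M[0,1]);d=(yaw-y0+np.pi/2)%np.pi-np.pi/2
    y=y0+d;G=np.array([[np.sin(y),np.cos(y),0],[-np.cos(y),np.sin(y),0],[0,0,-1]]).T
    G=np.column_stack([np.cross([np.cos(y),np.sin(y),0],[0,0,-1]),[np.cos(y),np.sin(y),0],[0,0,-1]])
    print('linear',M.T@(np.array(pos)-s['position']),'rot',np.round(R.from_matrix(M.T@G).as_rotvec(),3))
E
python3 - <<'E'
from h import *
s=arm.read_state();print(R.from_quat(s['ee_rot']).as_matrix().round(3))
p=imaging.get_image('wrist');print(np.array(p['T_tool_cam']).round(3),p['fx'],p['k1'],p['cx'],p['cy'])
goal([440,20,330],np.pi/2)
E
```

```text
[[-1.  -0.3  0. ]
 [-0.3  1.  -0. ]
 [-0.  -0.  -1. ]]
[[   0.    -1.    -0.3   74.3]
 [   1.    -0.     0.    -0.6]
 [  -0.    -0.3    1.  -182.6]
 [   0.     0.     0.     1. ]] 273.9925455959826 -0.05533123884221004 252.92000924610366 196.44761873592844
linear [-427.9  520.5 -138.2] rot [ 0.  -0.   0.3]
```

arm_command(
  rows=[
    {"grip": 0.6, "linear": [-455, 560, -60], "rot": [0, 0, 0.27]},
    {"grip": 0.6, "linear": [-455, 560, -60], "rot": [0, 0, 0.27]},
    {"grip": 0.6, "linear": [-455, 560, -60], "rot": [0, 0, 0.27]},
    {"grip": 0.6, "linear": [-455, 560, -60], "rot": [0, 0, 0.27]},
    {"grip": 0.6, "linear": [-455, 560, -60], "rot": [0, 0, 0.27]},
    {"grip": 0.6, "linear": [-455, 560, -60], "rot": [0, 0, 0.27]},
    {"grip": 0.6, "linear": [-455, 560, -60], "rot": [0, 0, 0.27]},
    {"grip": 0.6, "linear": [-455, 560, -60], "rot": [0, 0, 0.27]},
    {"grip": 0.6, "linear": [-455, 560, -60], "rot": [0, 0, 0.27]},
    {"grip": 0.6, "linear": [-455, 560, -60], "rot": [0, 0, 0.27]},
  ],
)

```text
clock: 2.8
position: [417.0, -23.9, 244.4]
ee_rot: [-0.008, 1.0, 0.0, 0.001]
contact_force: [1.1, -1.2, -0.1]
gripper_width: 51.2
grasp_force: 0.0
```

arm_command(
  rows=[
    {"grip": 0.6, "linear": [-54, 232, 110], "rot": [0, 0, 0.016]},
    {"grip": 0.6, "linear": [-54, 232, 110], "rot": [0, 0, 0.016]},
    {"grip": 0.6, "linear": [-54, 232, 110], "rot": [0, 0, 0.016]},
    {"grip": 0.6, "linear": [-54, 232, 110], "rot": [0, 0, 0.016]},
    {"grip": 0.6, "linear": [-54, 232, 110], "rot": [0, 0, 0.016]},
    {"grip": 0.6, "linear": [-54, 232, 110], "rot": [0, 0, 0.016]},
    {"grip": 0.6, "linear": [-54, 232, 110], "rot": [0, 0, 0.016]},
  ],
)

```text
clock: 3.68
position: [467.2, 205.9, 134.5]
ee_rot: [0.001, 1.0, 0.0, 0.0]
contact_force: [0.3, 0.5, -0.7]
gripper_width: 51.4
grasp_force: 0.0
```

```bash
python3 - <<'E'
from h import *
s=arm.read_state();print(s['position'],s['ee_rot'])
p=imaging.get_image('wrist');save(p,'w1')
for q,z in (('red_plate_mid',20),('red_nest_top',20),('yellow_plate_mid',20)):
    for r in models.tip_of(p,q)[:2]: print(q,round(r['score'],2),np.array(r['pixel']),pix2w(p,r['pixel'],z,s))
E
```

```text
[467.2 205.9 134.5] [0. 1. 0. 0.]
red_plate_mid 0.86 [257.5 184.9] [469.4 210.4  20. ]
red_nest_top 0.9 [276.7 293.5] [612.7 235.4  20. ]
yellow_plate_mid 0.66 [171.3 184.6] [468.8 113.6  20. ]
```

View pics/w1.png

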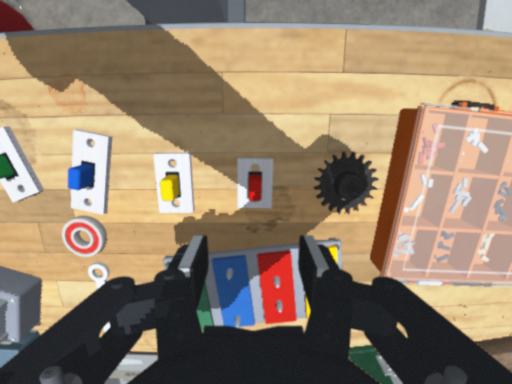

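The wrist view shows the red plate at (255,182), yellow (173,183), blue (90,172) and green (17,165), with the nests below, partly hidden by the fingers. I'll look at the nests from directly above.

arm_command(
  rows=[
    {"grip": 0.6, "linear": [-145, 4, 0], "rot": [0, 0, -0.08]},
    {"grip": 0.6, "linear": [-145, 4, 0], "rot": [0, 0, -0.08]},
    {"grip": 0.6, "linear": [-145, 4, 0], "rot": [0, 0, -0.08]},
    {"grip": 0.6, "linear": [-145, 4, 0], "rot": [0, 0, -0.08]},
    {"grip": 0.6, "linear": [-145, 4, 0], "rot": [0, 0, -0.08]},
  ],
)

```text
clock: 4.5
position: [611.3, 210.1, 133.7]
ee_rot: [-0.039, 0.999, -0.0, -0.0]
contact_force: [-0.2, -0.6, 0.4]
gripper_width: 51.1
grasp_force: 0.0
```

```bash
python3 - <<'E'
from h import *
s=arm.read_state();print(s['position'],s['ee_rot'])
p=imaging.get_image('wrist');save(p,'w2')
for c in ('red','yellow','green','blue'):
    q=c+'_nest_top'
    for r in models.tip_of(p,q)[:1]: print(q,round(r['score'],2),np.array(r['pixel']),pix2w(p,r['pixel'],20,s))
a=p['frame'][:,:,::-1][80:260,100:420]
cv2.imwrite('pics/w2c.png',cv2.resize(a,(800,450),interpolation=cv2.INTER_CUBIC))
E
```

```text
[611.3 210.1 133.7] [-0.  1. -0. -0.]
red_nest_top 0.91 [275.7 184. ] [610.1 234.8  20. ]
yellow_nest_top 0.72 [327.2 182.1] [603.4 292.   20. ]
green_nest_top 0.71 [177.1 188.3] [623.7 124.9  20. ]
blue_nest_top 0.84 [224.9 184.2] [614.8 178.3  20. ]
```

View pics/w2c.png

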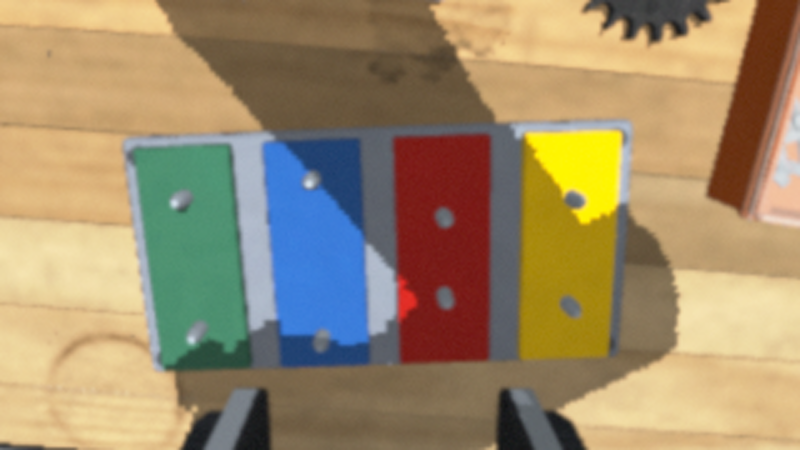

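The nest view shows all four bars clearly, in crop coordinates green x≈195, blue 315, red 443 and yellow 570. I'll fit the bar outlines.

```bash
cat >> h.py <<'E'
HUE={'red':(170,10),'yellow':(22,35),'green':(60,90),'blue':(100,125)}
def cmask(p,c):
    h,s,v=cv2.split(cv2.cvtColor(p['frame'],cv2.COLOR_RGB2HSV));a,b=HUE[c]
    hm=((h>=a)&(h<=b)) if a<b else ((h>=a)|(h<=b))
    return (hm&(s>110)&(v>40)).astype(np.uint8)
def rectfit(p,m,near,z,s,rad=60,close=3):
    """connected comp closest to near(px) -> world rect (centre, yaw of long axis, size) at height z"""
    m=cv2.morphologyEx(m,cv2.MORPH_CLOSE,np.ones((close,close)))
    n,l,st,ce=cv2.connectedComponentsWithStats(m)
    k=[i for i in range(1,n) if st[i,4]>25 and np.linalg.norm(ce[i]-near)<rad]
    if not k: return None
    i=max(k,key=lambda i:st[i,4]); mm=cv2.resize((l==i).astype(np.float32),None,fx=4,fy=4,interpolation=cv2.INTER_LINEAR)
    cs,_=cv2.findContours((mm>.5).astype(np.uint8),cv2.RETR_EXTERNAL,cv2.CHAIN_APPROX_NONE)
    c=max(cs,key=cv2.contourArea)[:,0]; c=(c-1.5)/4
    W=np.array([pix2w(p,q,z,s)[:2] for q in c],np.float32)
    (x,y),(w,h),a=cv2.minAreaRect(W);a=np.radians(a)
    if h>w:a+=np.pi/2;w,h=h,w
    a=(a+np.pi/2)%np.pi-np.pi/2
    return np.array([x,y]),a,w,h
E
python3 - <<'E'
from h import *
s=arm.read_state();p=imaging.get_image('wrist')
for c,n in(('yellow',(327,182)),('red',(276,184)),('blue',(225,184)),('green',(177,186))):
    r=rectfit(p,cmask(p,c),n,20,s,25);print(c,r and (r[0],round(r[1],3),round(r[2]),round(r[3])))
    # pins: low-saturation blobs inside bar
E
```

```text
yellow (array([601. , 291.1]), np.float64(0.109), 105, 44)
red (array([607.2, 235.7]), np.float64(0.108), 105, 42)
blue (array([613. , 180.4]), np.float64(0.115), 104, 42)
green (array([619.2, 125.2]), np.float64(0.111), 101, 41)
```

arm_command(
  rows=[
    {"grip": 0.6, "linear": [142, 10, 0], "rot": [0, 0, 0.08]},
    {"grip": 0.6, "linear": [142, 10, 0], "rot": [0, 0, 0.08]},
    {"grip": 0.6, "linear": [142, 10, 0], "rot": [0, 0, 0.08]},
    {"grip": 0.6, "linear": [142, 10, 0], "rot": [0, 0, 0.08]},
    {"grip": 0.6, "linear": [142, 10, 0], "rot": [0, 0, 0.08]},
  ],
)

```text
clock: 5.42
position: [471.0, 210.1, 134.0]
ee_rot: [0.001, 1.0, 0.0, 0.001]
contact_force: [0.5, 0.0, -0.0]
gripper_width: 51.3
grasp_force: 0.0
```

```bash
cat >> h.py <<'E'
def wmask(p):
    h,s,v=cv2.split(cv2.cvtColor(p['frame'],cv2.COLOR_RGB2HSV))
    return ((s<45)&(v>110)).astype(np.uint8)
def plate(p,c,s):
    r=models.tip_of(p,c+'_plate_mid')
    if not r: return print(c,'not seen')
    n=np.array(r[0]['pixel']);m=wmask(p)|(cmask(p,c))*0
    f=rectfit(p,m,n,10,s,30)
    print(c,round(r[0]['score'],2),n,'net',pix2w(p,n,20,s)[:2],'plate',f and (f[0],round(f[1],3),round(f[2]),round(f[3])))
    g=rectfit(p,cmask(p,c),n,40,s,15);print('   rib@40',g and (g[0],round(g[1],3),round(g[2]),round(g[3])))
    return f
E
python3 - <<'E'
from h import *
s=arm.read_state();print(s['position']);p=imaging.get_image('wrist')
for c in('red','yellow','blue','green'):
    f=plate(p,c,s)
    if c=='red': goal([*f[0],14],f[1]+np.pi/2)
E
```

```text
[471.  210.1 134. ]
red 0.7 [254.1 180.8] net [468.5 210.7] plate (array([469.6, 207.1]), np.float64(-0.022), 61, 42)
   rib@40 (array([466.7, 207.4]), np.float64(-0.01), 30, 13)
linear [  1.4  -2.7 119.5] rot [0. 0. 0.]
yellow 0.98 [166.8 180.4] net [467.8 113.2] plate (array([469.6, 113.6]), np.float64(0.0), 72, 44)
   rib@40 (array([466.5, 117.6]), np.float64(-0.005), 28, 21)
blue 0.6 [ 80.6 170.8] net [456.2  15.6] plate (array([457.2,  14.6]), np.float64(-0.223), 97, 48)
   rib@40 (array([454.1,  23. ]), np.float64(-0.171), 31, 27)
green not seen
```

arm_command(
  rows=[
    {"grip": 0.6, "linear": [1.5, -3, 60], "rot": [0, 0, 0.02]},
    {"grip": 0.6, "linear": [1.5, -3, 110], "rot": [0, 0, 0.02]},
    {"grip": 0.6, "linear": [1.5, -3, 119], "rot": [0, 0, 0.02]},
    {"grip": 0.6, "linear": [1.5, -3, 119], "rot": [0, 0, 0.02]},
    {"grip": 0, "linear": [1.5, -3, 119], "rot": [0, 0, 0.02]},
    {"grip": 0, "linear": [1.5, -3, 119], "rot": [0, 0, 0.02]},
    {"grip": 0, "linear": [1.5, -3, 119], "rot": [0, 0, 0.02]},
    {"grip": 0, "linear": [1.5, -3, 119], "rot": [0, 0, 0.02]},
    {"grip": 0, "linear": [1.5, -3, 90], "rot": [0, 0, 0.02]},
    {"grip": 0, "linear": [1.5, -3, 30], "rot": [0, 0, 0.02]},
  ],
)

```text
clock: 6.92
position: [466.6, 205.1, 102.4]
ee_rot: [0.011, 1.0, -0.002, -0.003]
contact_force: [0.6, 0.7, -0.5]
gripper_width: -0.1
grasp_force: 0.0
```

```bash
python3 - <<'E'
from h import *
s=arm.read_state();print(s['position'],s['gripper_width'],s['grasp_force']);goal([607.2,235.7,100],.111+np.pi/2)
E
```

```text
[466.6 205.1 102.4] -0.11510830835004289 0.0
linear [-140.    33.6    1.5] rot [-0.  -0.  -0.1]
```

The grip closed on nothing, so I'll look.

```bash
python3 - <<'E'
from h import *
s=arm.read_state();p=imaging.get_image('wrist');save(p,'w3')
plate(p,'red',s)
E
```

```text
red 0.94 [258.  196.7] net [472.4 209. ] plate (array([469.4, 207. ]), np.float64(-0.02), 60, 42)
   rib@40 (array([466.4, 206.9]), np.float64(-0.02), 29, 14)
```

View pics/w3.png

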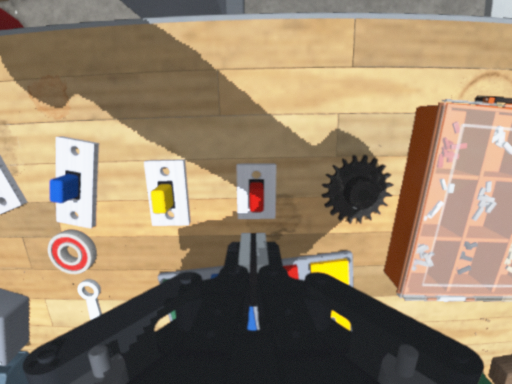

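The plate hasn't moved, so the fingers were just slow to close. I'll retry with a narrower opening and a longer closing time.

arm_command(
  rows=[
    {"grip": 0.4, "linear": [0, 0, 0], "rot": [0, 0, 0]},
    {"grip": 0.4, "linear": [0, 0, 0], "rot": [0, 0, 0]},
    {"grip": 0.4, "linear": [0, 0, 0], "rot": [0, 0, 0]},
    {"grip": 0.4, "linear": [0, 0, 0], "rot": [0, 0, 0]},
    {"grip": 0.4, "linear": [0, 0, 0], "rot": [0, 0, 0]},
  ],
)

```text
clock: 7.65
position: [468.2, 206.3, 103.2]
ee_rot: [0.011, 1.0, -0.0, -0.0]
contact_force: [0.1, -0.0, -0.5]
gripper_width: 34.0
grasp_force: 0.0
```

```bash
python3 - <<'E'
from h import *
s=arm.read_state();print(s['position'],s['gripper_width'],s['grasp_force']);goal([469.5,207.0,14],-.02+np.pi/2)
E
```

```text
[468.2 206.3 103.2] 33.99996530878837 0.0
linear [-1.4  0.7 89.2] rot [-0. -0. -0.]
```

arm_command(
  rows=[
    {"grip": 0.4, "linear": [-1.4, 0.7, 60], "rot": [0, 0, 0]},
    {"grip": 0.4, "linear": [-1.4, 0.7, 89], "rot": [0, 0, 0]},
    {"grip": 0.4, "linear": [-1.4, 0.7, 89], "rot": [0, 0, 0]},
    {"grip": 0, "linear": [-1.4, 0.7, 89], "rot": [0, 0, 0]},
    {"grip": 0, "linear": [-1.4, 0.7, 89], "rot": [0, 0, 0]},
    {"grip": 0, "linear": [-1.4, 0.7, 89], "rot": [0, 0, 0]},
    {"grip": 0, "linear": [-1.4, 0.7, 89], "rot": [0, 0, 0]},
    {"grip": 0, "linear": [-1.4, 0.7, 89], "rot": [0, 0, 0]},
    {"grip": 0, "linear": [-1.4, 0.7, 89], "rot": [0, 0, 0]},
  ],
)

```text
clock: 8.78
position: [469.7, 207.1, 14.6]
ee_rot: [0.011, 1.0, 0.0, 0.0]
contact_force: [0.1, 0.2, -0.2]
gripper_width: -0.3
grasp_force: 0.0
```

```bash
python3 - <<'E'
from h import *
s=arm.read_state();p=imaging.get_image('wrist');save(p,'w4')
print(w2pix(p,s['position'],s),w2pix(p,[469.5,207,40],s),Tcw(p,s).round(3))
q=imaging.get_image('side')
a=q['frame'][:,:,::-1][190:310,200:360];cv2.imwrite('pics/s4.png',cv2.resize(a,(640,480),interpolation=cv2.INTER_CUBIC))
print(w2pix(q,[469.5,207,40]),w2pix(q,s['position']))
E
```

```text
[254.  221.8] [254.  236.8] [[  0.    1.    0.3 395.6]
 [  1.   -0.   -0.  207.8]
 [  0.    0.3  -1.  197.2]
 [  0.    0.    0.    1. ]]
[259.7 265.2] [259.9 273.8]
```

View pics/w4.png

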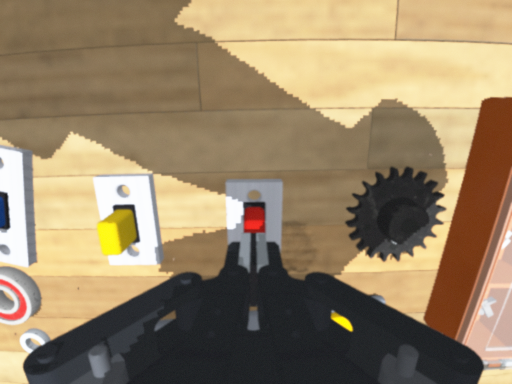

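View pics/s4.png

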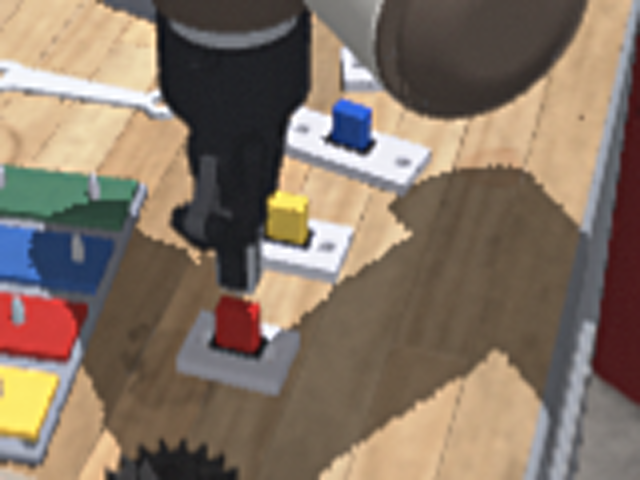

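```bash
python3 - <<'E'
from h import *
s=arm.read_state();print(arm.tcp_to_grasp,[a for a in dir(arm) if a[0]!='_'],s['gripper_width'],s['contact_force'],s['joints'].round(4))
p=imaging.get_image('wrist');T=np.linalg.inv(np.array(p['T_tool_cam']))
for L in(0,19,36,50):
  for x in(11,0,-11):
    c=T@[x,0,-L,1];u=c[:2]/c[2];u=u*(1+p['k1']*(u@u));print(L,x,u*p['fx']+[p['cx'],p['cy']])
a=p['frame'][:,:,::-1][190:290,200:310];cv2.imwrite('pics/w4c.png',cv2.resize(a,(660,600),interpolation=cv2.INTER_CUBIC))
E
```

```text
18.700000000000003 ['IKError', 'read_state', 'tcp_to_grasp'] 0.051872077975652874 [-0.5 -0.1 -0.5] [ 0.7  0.4 -0.5 -0.  -0.7 -2.3]
0 11 [254.  207.3]
0 0 [254.  221.8]
0 -11 [254.  235.8]
19 11 [254.2 217. ]
19 0 [254.1 232.8]
19 -11 [254.1 248. ]
36 11 [254.3 227.6]
36 0 [254.3 244.7]
36 -11 [254.2 261.2]
50 11 [254.4 238.1]
50 0 [254.4 256.5]
50 -11 [254.4 274.1]
```

View pics/w4c.png

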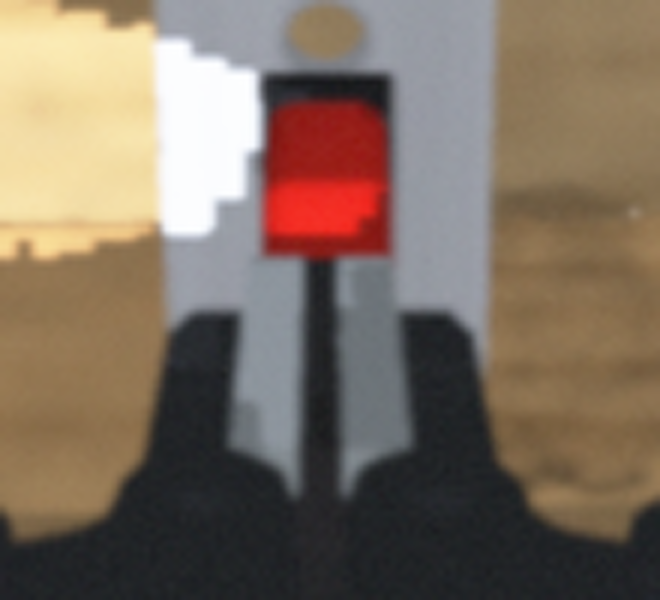

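The crop shows the shut fingers (near edge at row 232) hiding the back half of the rib top. So the real tips sit about 36 mm above the reported TCP, and the side view agrees (tips at z≈50). I'll open, go lower in steps and close.

arm_command(
  rows=[
    {"grip": 0.4, "linear": [0, 0, 0], "rot": [0, 0, 0]},
    {"grip": 0.4, "linear": [0, 0, 0], "rot": [0, 0, 0]},
    {"grip": 0.4, "linear": [0, 0, 0], "rot": [0, 0, 0]},
    {"grip": 0.4, "linear": [0, 0, 0], "rot": [0, 0, 0]},
    {"grip": 0.4, "linear": [0, 0, 7], "rot": [0, 0, 0]},
    {"grip": 0.4, "linear": [0, 0, 14], "rot": [0, 0, 0]},
    {"grip": 0.4, "linear": [0, 0, 20], "rot": [0, 0, 0]},
    {"grip": 0.4, "linear": [0, 0, 22], "rot": [0, 0, 0]},
    {"grip": 0.4, "linear": [0, 0, 22], "rot": [0, 0, 0]},
  ],
)

```text
clock: 10.05
position: [469.6, 207.0, -7.7]
ee_rot: [0.011, 1.0, -0.0, -0.0]
contact_force: [-0.6, 0.2, -0.2]
gripper_width: 34.0
grasp_force: 0.0
```

```bash
python3 - <<'E'
from h import *
s=arm.read_state();print(s['position'],s['gripper_width'])
p=imaging.get_image('wrist')
q=imaging.get_image('side')
a=q['frame'][:,:,::-1][220:300,220:300];b=p['frame'][:,:,::-1][170:300,180:330]
cv2.imwrite('pics/s5.png',np.hstack([cv2.resize(a,(400,400),interpolation=cv2.INTER_CUBIC),cv2.resize(b,(400,400),interpolation=cv2.INTER_CUBIC)]))
E
```

```text
[469.6 207.   -7.7] 34.02467751058208
```

View pics/s5.png

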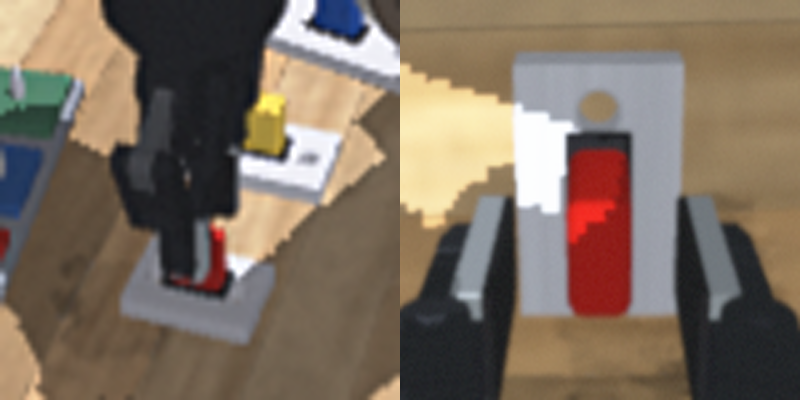

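```bash
python3 - <<'E'
from h import *
q=imaging.get_image('side');p=imaging.get_image('wrist');s=arm.read_state()
for z in(10,15,20,25,30):print(z,[w2pix(q,[x,226,z]).round(1) for x in(459,469.6,481)],[w2pix(p,[x,224,z],s).round(1) for x in(458,469.6,481)])
E
```

```text
10 [array([261.9, 282.3]), array([257.2, 281.3]), array([252.3, 280.1])] [array([279.8, 214.2]), array([279.7, 230.8]), array([279.5, 246.5])]
15 [array([261.9, 280.6]), array([257.2, 279.6]), array([252.2, 278.5])] [array([280.6, 217.1]), array([280.4, 234. ]), array([280.2, 250. ])]
20 [array([261.8, 278.9]), array([257.1, 277.9]), array([252.1, 276.8])] [array([281.4, 220. ]), array([281.2, 237.4]), array([281. , 253.8])]
25 [array([261.8, 277.2]), array([257.1, 276.2]), array([252.1, 275.1])] [array([282.2, 223.2]), array([282., 241.]), array([281.8, 257.7])]
30 [array([261.8, 275.5]), array([257. , 274.5]), array([252. , 273.4])] [array([283.1, 226.5]), array([282.8, 244.7]), array([282.6, 261.9])]
```

arm_command(
  rows=[
    {"grip": 0, "linear": [0, 0, 0], "rot": [0, 0, 0]},
    {"grip": 0, "linear": [0, 0, 0], "rot": [0, 0, 0]},
    {"grip": 0, "linear": [0, 0, 0], "rot": [0, 0, 0]},
    {"grip": 0, "linear": [0, 0, 0], "rot": [0, 0, 0]},
    {"grip": 0, "linear": [0, 0, 0], "rot": [0, 0, 0]},
    {"grip": 0, "linear": [0, 0, 0], "rot": [0, 0, 0]},
  ],
)

```text
clock: 11.0
position: [470.0, 207.4, -7.1]
ee_rot: [0.011, 1.0, 0.0, 0.0]
contact_force: [-1.6, 0.7, 5.4]
gripper_width: 12.1
grasp_force: 60.8
```

arm_command(
  rows=[
    {"grip": 0.35, "linear": [0, 0, 0], "rot": [0, 0, 0]},
    {"grip": 0.35, "linear": [0, 0, 0], "rot": [0, 0, 0]},
    {"grip": 0.35, "linear": [0, 0, 5], "rot": [0, 0, 0]},
    {"grip": 0.35, "linear": [0, 0, 5], "rot": [0, 0, 0]},
    {"grip": 0, "linear": [0, 0, 5], "rot": [0, 0, 0]},
    {"grip": 0, "linear": [0, 0, 5], "rot": [0, 0, 0]},
    {"grip": 0, "linear": [0, 0, 5], "rot": [0, 0, 0]},
    {"grip": 0, "linear": [0, 0, 5], "rot": [0, 0, 0]},
    {"grip": 0, "linear": [0, 0, 5], "rot": [0, 0, 0]},
  ],
)

```text
clock: 12.12
position: [469.6, 207.0, -12.5]
ee_rot: [0.011, 1.0, -0.0, -0.0]
contact_force: [0.7, -0.3, -1.7]
gripper_width: 12.2
grasp_force: 60.5
```

arm_command(
  rows=[
    {"grip": 0, "linear": [0, 0, -45], "rot": [0, 0, 0]},
    {"grip": 0, "linear": [0, 0, -85], "rot": [0, 0, 0]},
    {"grip": 0, "linear": [0, 0, -85], "rot": [0, 0, 0]},
  ],
)

```text
clock: 12.5
position: [471.7, 208.7, 75.8]
ee_rot: [0.01, 1.0, 0.002, 0.003]
contact_force: [-0.6, 0.3, -2.1]
gripper_width: 12.4
grasp_force: 60.6
```

```bash
python3 - <<'E'
from h import *
s=arm.read_state();print(s['position'],s['gripper_width'],s['grasp_force'])
p=imaging.get_image('wrist');z0=s['position'][2]+12.5  # underside height
f=rectfit(p,wmask(p),w2pix(p,[s['position'][0]-20,s['position'][1],z0+10],s),z0+10,s,60);print(f)
goal([607.2,235.7,75],.111+np.pi/2)
a=p['frame'][:,:,::-1][150:300,160:360];cv2.imwrite('pics/w6.png',cv2.resize(a,(800,600),interpolation=cv2.INTER_CUBIC))
E
```

```text
[471.7 208.7  75.8] 12.427474991493177 60.56255221366882
(array([469.2, 208. ]), np.float64(-0.022097179670769407), 56.67622375488281, 41.397823333740234)
linear [-136.5   31.    -1. ] rot [ 0.   0.  -0.1]
```

View pics/w6.png

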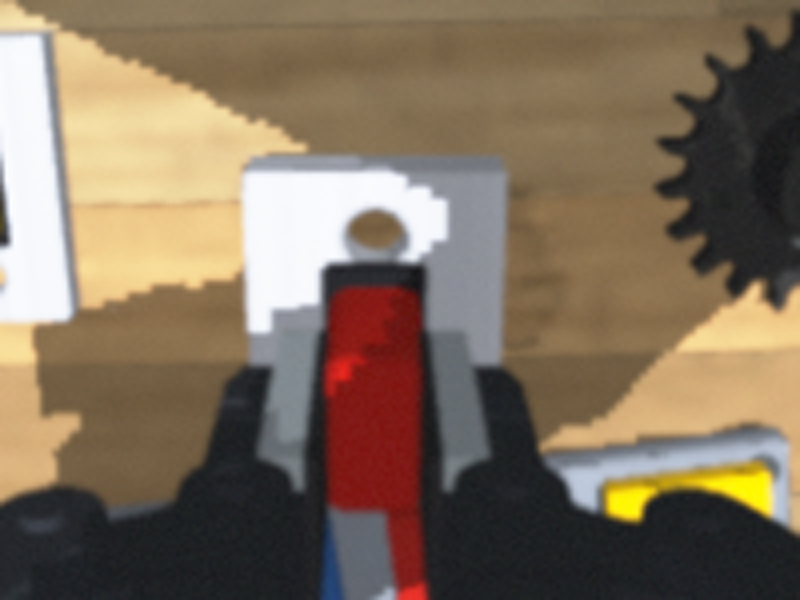

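The red plate is held square, with one hole visible. I'll carry it to the red nest.

arm_command(
  rows=[
    {"grip": 0, "linear": [-137, 31, 0], "rot": [0, 0, -0.131]},
    {"grip": 0, "linear": [-137, 31, 0], "rot": [0, 0, -0.131]},
    {"grip": 0, "linear": [-137, 31, 0], "rot": [0, 0, -0.131]},
    {"grip": 0, "linear": [-137, 31, 0], "rot": [0, 0, -0.131]},
    {"grip": 0, "linear": [-137, 31, 40], "rot": [0, 0, -0.131]},
    {"grip": 0, "linear": [-137, 31, 40], "rot": [0, 0, -0.131]},
    {"grip": 0, "linear": [-137, 31, 40], "rot": [0, 0, -0.131]},
  ],
)

```text
clock: 13.42
position: [607.1, 235.3, 33.3]
ee_rot: [-0.055, 0.998, -0.0, 0.0]
contact_force: [-0.3, 0.6, -1.1]
gripper_width: 12.6
grasp_force: 60.5
```

```bash
python3 - <<'E'
from h import *
s=arm.read_state();print(s['position'],s['gripper_width'],s['grasp_force'])
goal([607.2,235.7,7.5],.111+np.pi/2)
p=imaging.get_image('wrist')
f=rectfit(p,wmask(p),w2pix(p,[s['position'][0]-20,s['position'][1],s['position'][2]+22],s),s['position'][2]+22.5,s,60);print(f)
a=p['frame'][:,:,::-1][120:270,160:360];cv2.imwrite('pics/w7.png',cv2.resize(a,(800,600),interpolation=cv2.INTER_CUBIC))
E
```

```text
[607.1 235.3  33.3] 12.647236232936539 60.45850396156311
linear [-0.1  0.4 25.8] rot [-0.  0. -0.]
(array([593.2, 212.1]), np.float64(-1.458682762639444), 176.4325408935547, 87.78772735595703)
```

View pics/w7.png

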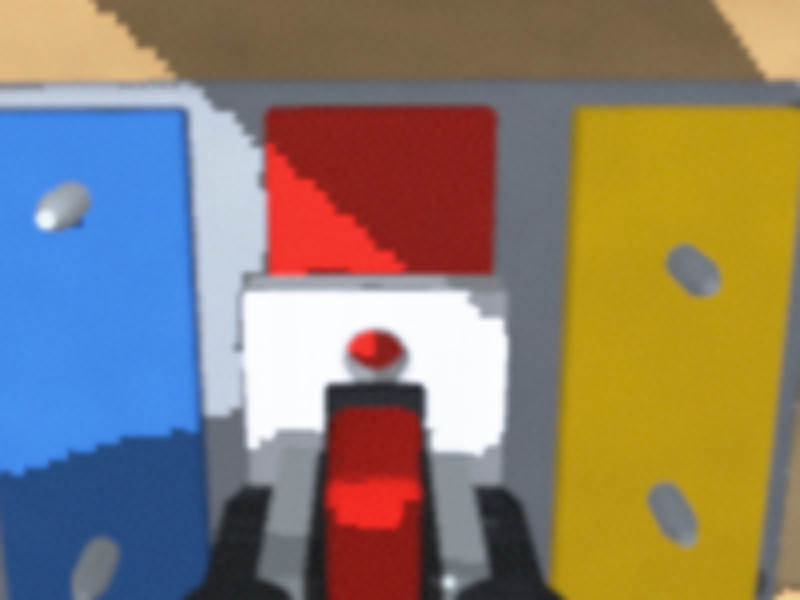

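The red plate is centred over its bar, parallel to it. I'm lowering it.

arm_command(
  rows=[
    {"grip": 0, "linear": [0, 0.4, 8], "rot": [0, 0, 0]},
    {"grip": 0, "linear": [0, 0.4, 13], "rot": [0, 0, 0]},
    {"grip": 0, "linear": [0, 0.4, 18], "rot": [0, 0, 0]},
    {"grip": 0, "linear": [0, 0.4, 22], "rot": [0, 0, 0]},
    {"grip": 0, "linear": [0, 0.4, 25.5], "rot": [0, 0, 0]},
    {"grip": 0, "linear": [0, 0.4, 25.5], "rot": [0, 0, 0]},
  ],
)

```text
clock: 14.22
position: [607.3, 235.6, 7.5]
ee_rot: [-0.055, 0.998, -0.0, 0.0]
contact_force: [-2.7, 0.5, 1.8]
gripper_width: 12.1
grasp_force: 60.8
```

arm_command(
  rows=[
    {"grip": 0.35, "linear": [0, 0, 0], "rot": [0, 0, 0]},
    {"grip": 0.35, "linear": [0, 0, 0], "rot": [0, 0, 0]},
    {"grip": 0.35, "linear": [0, 0, 0], "rot": [0, 0, 0]},
    {"grip": 0.35, "linear": [0, 0, -50], "rot": [0, 0, 0]},
    {"grip": 0.35, "linear": [0, 0, -95], "rot": [0, 0, 0]},
    {"grip": 0.35, "linear": [150, -106, -95], "rot": [0, 0, 0.11]},
    {"grip": 0.35, "linear": [150, -106, -95], "rot": [0, 0, 0.11]},
    {"grip": 0.35, "linear": [150, -106, -95], "rot": [0, 0, 0.11]},
    {"grip": 0.35, "linear": [150, -106, -95], "rot": [0, 0, 0.11]},
    {"grip": 0.35, "linear": [150, -106, -95], "rot": [0, 0, 0.11]},
  ],
)

```text
clock: 15.48
position: [470.7, 114.2, 102.8]
ee_rot: [0.0, 1.0, 0.0, 0.001]
contact_force: [-0.2, -0.0, 0.3]
gripper_width: 29.8
grasp_force: 0.0
```

```bash
python3 - <<'E'
from h import *
s=arm.read_state();print(s['position'],s['gripper_width']);p=imaging.get_image('wrist')
for c in('yellow','blue','green'):
    f=plate(p,c,s)
    if c=='yellow': goal([*f[0],-12],f[1]+np.pi/2)
t=imaging.get_image('top')
for r in models.tip_of(t,'red_plate_mid')[:1]: print('red',r['score'],pix2w(t,r['pixel'],40))
E
```

```text
[470.7 114.2 102.8] 29.838930243486868
yellow 0.64 [252.6 187.2] net [467.3 113.2] plate (array([470. , 113.1]), np.float64(-0.0), 72, 42)
   rib@40 (array([466.8, 112.7]), np.float64(0.007), 30, 14)
linear [  1.3  -1.7 114.4] rot [0. 0. 0.]
blue 0.86 [154.  172.4] net [452.   15.3] plate (array([457. ,  14.2]), np.float64(-0.218), 97, 43)
   rib@40 (array([454.1,  19. ]), np.float64(-0.215), 30, 21)
green 0.94 [ 55.9 168.8] net [447.7 -85.8] plate (array([446. , -83.7]), np.float64(0.336), 84, 48)
   rib@40 (array([444.3, -75.9]), np.float64(-1.284), 32, 24)
red 0.86 [607.4 239.5  40. ]
```

arm_command(
  rows=[
    {"grip": 0.35, "linear": [0.8, -1.2, 60], "rot": [0, 0, 0]},
    {"grip": 0.35, "linear": [0.8, -1.2, 105], "rot": [0, 0, 0]},
    {"grip": 0.35, "linear": [0.8, -1.2, 114.5], "rot": [0, 0, 0]},
    {"grip": 0.35, "linear": [0.8, -1.2, 114.5], "rot": [0, 0, 0]},
    {"grip": 0, "linear": [0.8, -1.2, 114.5], "rot": [0, 0, 0]},
    {"grip": 0, "linear": [0.8, -1.2, 114.5], "rot": [0, 0, 0]},
    {"grip": 0, "linear": [0.8, -1.2, 114.5], "rot": [0, 0, 0]},
    {"grip": 0, "linear": [0.8, -1.2, 114.5], "rot": [0, 0, 0]},
    {"grip": 0, "linear": [0.8, -1.2, 114.5], "rot": [0, 0, 0]},
  ],
)

```text
clock: 16.9
position: [470.6, 113.7, -10.7]
ee_rot: [-0.0, 1.0, 0.001, 0.002]
contact_force: [-2.3, 1.7, 6.8]
gripper_width: 12.0
grasp_force: 60.9
```

arm_command(
  rows=[
    {"grip": 0, "linear": [0, 0, -45], "rot": [0, 0, 0]},
    {"grip": 0, "linear": [0, 0, -88], "rot": [0, 0, 0]},
    {"grip": 0, "linear": [0, 0, -88], "rot": [0, 0, 0]},
    {"grip": 0, "linear": [0, 0, -88], "rot": [0, 0, 0]},
  ],
)

```text
clock: 17.4
position: [468.1, 112.2, 75.2]
ee_rot: [0.0, 1.0, 0.0, -0.001]
contact_force: [-0.3, 1.2, -1.9]
gripper_width: 12.2
grasp_force: 59.9
```

```bash
cat >> h.py <<'E'
def held(n,pos,z=7.5):
    s=arm.read_state();print(s['position'],s['gripper_width'],s['grasp_force'])
    p=imaging.get_image('wrist');zt=s['position'][2]+22.5
    M=R.from_quat(s['ee_rot']).as_matrix()
    f=rectfit(p,wmask(p),w2pix(p,s['position']+M@[22,0,0]+[0,0,22],s),zt,s,40)
    if f: print('held plate',f[0]-s['position'][:2],f[1:],'tool yaw',np.arctan2(M[1,1],M[0,1])-np.pi/2)
    goal([*pos,z],n+np.pi/2)
E
python3 -c "
from h import *
held(.111,[601.1,291.2],75)"
```

```text
[468.1 112.2  75.2] 12.224505236043116 59.85249996185303
held plate [-7.  -0.6] (np.float64(-0.011937885902389311), 62.31266784667969, 41.2225341796875) tool yaw -0.0009228296676311309
linear [-133.2  179.3   -0.9] rot [-0.  -0.  -0.1]
```

arm_command(
  rows=[
    {"grip": 0, "linear": [-133.5, 179, -5], "rot": [0, 0, -0.112]},
    {"grip": 0, "linear": [-133.5, 179, -5], "rot": [0, 0, -0.112]},
    {"grip": 0, "linear": [-133.5, 179, -5], "rot": [0, 0, -0.112]},
    {"grip": 0, "linear": [-133.5, 179, -5], "rot": [0, 0, -0.112]},
    {"grip": 0, "linear": [-133.5, 179, -5], "rot": [0, 0, -0.112]},
    {"grip": 0, "linear": [-133.5, 179, -5], "rot": [0, 0, -0.112]},
    {"grip": 0, "linear": [-133.5, 179, 40], "rot": [0, 0, -0.112]},
    {"grip": 0, "linear": [-133.5, 179, 40], "rot": [0, 0, -0.112]},
    {"grip": 0, "linear": [-133.5, 179, 40], "rot": [0, 0, -0.112]},
    {"grip": 0, "linear": [-133.5, 179, 40], "rot": [0, 0, -0.112]},
  ],
)

```text
clock: 18.7
position: [603.6, 292.0, 37.7]
ee_rot: [-0.056, 0.998, 0.001, 0.001]
contact_force: [-0.3, -0.3, -1.4]
gripper_width: 12.1
grasp_force: 59.9
```

```bash
python3 - <<'E'
from h import *
held(.111,[601.1,291.2])
s=arm.read_state();p=imaging.get_image('wrist')
a=p['frame'][:,:,::-1][120:270,160:360];cv2.imwrite('pics/w8.png',cv2.resize(a,(800,600),interpolation=cv2.INTER_CUBIC))
# edge of plate front, hole centre
M=R.from_quat(s['ee_rot']).as_matrix();P=s['position']
for d in(33,35,37): print(d,(w2pix(p,P+M@[d,0,0]+[0,0,22.5],s)-[160,120])*4,'hole',(w2pix(p,P+M@[d-11,0,0]+[0,0,22.5],s)-[160,120])*4)
E
```

```text
[603.6 292.   37.7] 12.136749441215127 59.8547226190567
linear [ 2.5 -0.6 30. ] rot [0. 0. 0.]
33 [376.7 260.8] hole [376.6 330.2]
35 [376.7 247.9] hole [376.6 317.8]
37 [376.7 234.9] hole [376.6 305.3]
```

View pics/w8.png

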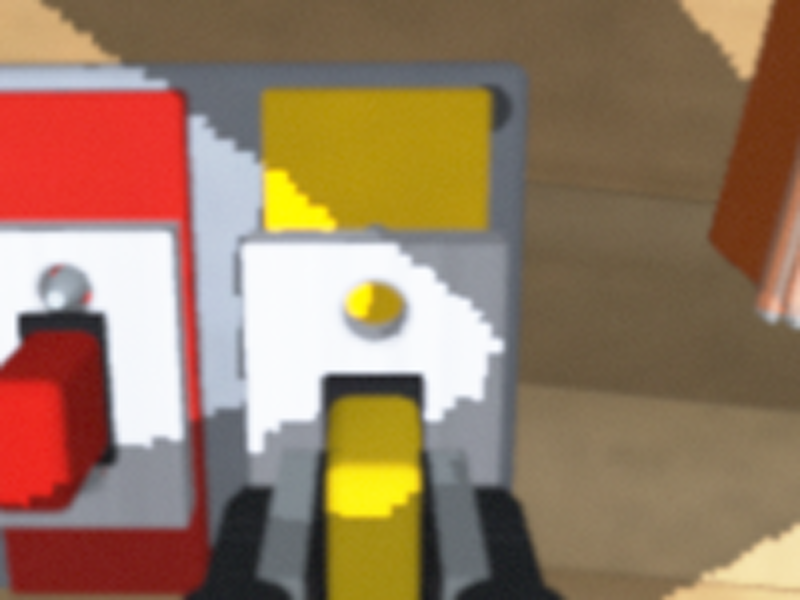

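The red plate is seated with its pin in the hole. The yellow plate is square over its bar, and its hole shows it 1.4 mm toward the robot in the grip. I'm lowering it with that correction.

arm_command(
  rows=[
    {"grip": 0, "linear": [1.3, -0.6, 8], "rot": [0, 0, 0]},
    {"grip": 0, "linear": [1.3, -0.6, 15], "rot": [0, 0, 0]},
    {"grip": 0, "linear": [1.3, -0.6, 20], "rot": [0, 0, 0]},
    {"grip": 0, "linear": [1.3, -0.6, 25], "rot": [0, 0, 0]},
    {"grip": 0, "linear": [1.3, -0.6, 29], "rot": [0, 0, 0]},
    {"grip": 0, "linear": [1.3, -0.6, 29], "rot": [0, 0, 0]},
    {"grip": 0, "linear": [1.3, -0.6, 29], "rot": [0, 0, 0]},
  ],
)

```text
clock: 19.68
position: [601.1, 290.9, 9.2]
ee_rot: [-0.056, 0.998, -0.0, 0.0]
contact_force: [-5.5, -1.3, 10.7]
gripper_width: 12.5
grasp_force: 61.4
```

arm_command(
  rows=[
    {"grip": 0.35, "linear": [0, 0, 0], "rot": [0, 0, 0]},
    {"grip": 0.35, "linear": [0, 0, 0], "rot": [0, 0, 0]},
    {"grip": 0.35, "linear": [0, 0, 0], "rot": [0, 0, 0]},
    {"grip": 0.35, "linear": [0, 0, -50], "rot": [0, 0, 0]},
    {"grip": 0.35, "linear": [0, 0, -94], "rot": [0, 0, 0]},
    {"grip": 0.35, "linear": [174, -259, -94], "rot": [0, 0, 0.329]},
    {"grip": 0.35, "linear": [174, -259, -94], "rot": [0, 0, 0.329]},
    {"grip": 0.35, "linear": [174, -259, -94], "rot": [0, 0, 0.329]},
    {"grip": 0.35, "linear": [174, -259, -94], "rot": [0, 0, 0.329]},
    {"grip": 0.35, "linear": [174, -259, -94], "rot": [0, 0, 0.329]},
  ],
)

```text
clock: 20.92
position: [456.2, 12.4, 100.6]
ee_rot: [0.108, 0.994, 0.0, 0.0]
contact_force: [0.5, -0.8, 0.2]
gripper_width: 29.7
grasp_force: 0.0
```

arm_command(
  rows=[
    {"grip": 0.35, "linear": [30, -46, 0], "rot": [0, 0, 0.0]},
    {"grip": 0.35, "linear": [30, -46, 0], "rot": [0, 0, 0.0]},
    {"grip": 0.35, "linear": [30, -46, 0], "rot": [0, 0, 0.0]},
  ],
)

```text
clock: 21.3
position: [418.9, -24.4, 101.0]
ee_rot: [0.108, 0.994, 0.0, 0.001]
contact_force: [0.4, 0.3, 0.5]
gripper_width: 29.8
grasp_force: 0.0
```

```bash
python3 - <<'E'
from h import *
s=arm.read_state();print(s['position'],s['gripper_width']);p=imaging.get_image('wrist')
for c in('blue','green'):
    f=plate(p,c,s)
    if c=='blue': goal([*f[0],-12],f[1]+np.pi/2)
E
```

```text
[418.9 -24.4 101. ] 29.8438008419371
blue 0.72 [295.3 214.8] net [453.   11.9] plate (array([467. ,  11.3]), np.float64(-0.221), 118, 42)
   rib@40 (array([451.1,  12.3]), np.float64(-0.157), 32, 17)
linear [-39.1  44.5 112.8] rot [0. 0. 0.]
green 0.83 [204.1 224.5] net [443.1 -82.5] plate (array([452.6, -85.3]), np.float64(0.334), 97, 49)
   rib@40 (array([441. , -82.2]), np.float64(0.356), 28, 22)
```

arm_command(
  rows=[
    {"grip": 0.35, "linear": [-30, 46, 0], "rot": [0, 0, 0.0]},
    {"grip": 0.35, "linear": [-30, 46, 0], "rot": [0, 0, 0.0]},
    {"grip": 0.35, "linear": [-30, 46, 0], "rot": [0, 0, 0.0]},
    {"grip": 0.35, "linear": [-30, 46, 0], "rot": [0, 0, 0.0]},
  ],
)

```text
clock: 21.95
position: [456.6, 13.8, 100.3]
ee_rot: [0.108, 0.994, -0.0, -0.0]
contact_force: [0.4, 0.4, 0.7]
gripper_width: 30.0
grasp_force: 0.0
```

```bash
python3 - <<'E'
from h import *
s=arm.read_state();print(s['position'],s['gripper_width']);p=imaging.get_image('wrist')
f=plate(p,'blue',s);goal([*f[0],-12],f[1]+np.pi/2)
t=imaging.get_image('top')
for c in('red','yellow'):
    for r in models.tip_of(t,c+'_plate_mid')[:1]: print(c,r['score'],pix2w(t,r['pixel'],40))
E
```

```text
[456.6  13.8 100.3] 29.976808541014126
blue not seenTraceback (most recent call last):
  File "<stdin>", line 3, in <module>
TypeError: 'NoneType' object is not subscriptable
```

```bash
python3 - <<'E'
from h import *
s=arm.read_state();p=imaging.get_image('wrist')
f=rectfit(p,wmask(p),w2pix(p,[457,14,10],s),10,s,30);print(f)
if f: goal([*f[0],-12],f[1]+np.pi/2)
t=imaging.get_image('top')
for c in('red','yellow','blue','green'):
    for r in models.tip_of(t,c+'_plate_mid')[:1]: print(c,r['score'],pix2w(t,r['pixel'],20))
E
```

```text
(array([457. ,  13.9]), np.float64(-0.21747639777696115), 95.93070220947266, 42.27313995361328)
linear [ -0.    0.3 112.6] rot [ 0. -0. -0.]
red 0.81 [614.3 237.9  20. ]
yellow 0.95 [613.8 302.2  20. ]
blue 0.58 [461.3  17.8  20. ]
green 0.59 [452.3 -91.6  20. ]
```

arm_command(
  rows=[
    {"grip": 0.35, "linear": [0, 0.3, 60], "rot": [0, 0, 0]},
    {"grip": 0.35, "linear": [0, 0.3, 105], "rot": [0, 0, 0]},
    {"grip": 0.35, "linear": [0, 0.3, 112.5], "rot": [0, 0, 0]},
    {"grip": 0.35, "linear": [0, 0.3, 112.5], "rot": [0, 0, 0]},
    {"grip": 0, "linear": [0, 0.3, 112.5], "rot": [0, 0, 0]},
    {"grip": 0, "linear": [0, 0.3, 112.5], "rot": [0, 0, 0]},
    {"grip": 0, "linear": [0, 0.3, 112.5], "rot": [0, 0, 0]},
    {"grip": 0, "linear": [0, 0.3, 112.5], "rot": [0, 0, 0]},
    {"grip": 0, "linear": [0, 0.3, 112.5], "rot": [0, 0, 0]},
  ],
)

```text
clock: 23.48
position: [458.9, 14.7, -10.3]
ee_rot: [0.108, 0.994, 0.001, 0.002]
contact_force: [-0.7, -1.3, 6.9]
gripper_width: 12.3
grasp_force: 60.7
```

arm_command(
  rows=[
    {"grip": 0, "linear": [0, 0, -45], "rot": [0, 0, 0]},
    {"grip": 0, "linear": [0, 0, -88], "rot": [0, 0, 0]},
    {"grip": 0, "linear": [0, 0, -88], "rot": [0, 0, 0]},
    {"grip": 0, "linear": [0, 0, -88], "rot": [0, 0, 0]},
    {"grip": 0, "linear": [0, 0, -88], "rot": [0, 0, 0]},
  ],
)

```text
clock: 24.1
position: [456.1, 13.9, 74.8]
ee_rot: [0.109, 0.994, -0.001, -0.001]
contact_force: [0.9, -0.3, -0.5]
gripper_width: 12.2
grasp_force: 59.7
```

```bash
python3 -c "
from h import *
held(.111,[613.2,180.2],75)"
```

```text
[456.1  13.9  74.8] 12.167258754678958 59.65952396392822
held plate [-12.3   1.5] (np.float64(-0.22644419327363874), 75.3729019165039, 41.41307067871094) tool yaw -0.21757186226442116
linear [-117.4  196.2   -0.8] rot [-0.  -0.  -0.3]
```

arm_command(
  rows=[
    {"grip": 0, "linear": [-118.5, 196, -5], "rot": [0, 0, -0.329]},
    {"grip": 0, "linear": [-118.5, 196, -5], "rot": [0, 0, -0.329]},
    {"grip": 0, "linear": [-118.5, 196, -5], "rot": [0, 0, -0.329]},
    {"grip": 0, "linear": [-118.5, 196, -5], "rot": [0, 0, -0.329]},
    {"grip": 0, "linear": [-118.5, 196, -5], "rot": [0, 0, -0.329]},
    {"grip": 0, "linear": [-118.5, 196, -5], "rot": [0, 0, -0.329]},
    {"grip": 0, "linear": [-118.5, 196, 38], "rot": [0, 0, -0.329]},
    {"grip": 0, "linear": [-118.5, 196, 38], "rot": [0, 0, -0.329]},
    {"grip": 0, "linear": [-118.5, 196, 38], "rot": [0, 0, -0.329]},
    {"grip": 0, "linear": [-118.5, 196, 38], "rot": [0, 0, -0.329]},
  ],
)

```text
clock: 25.4
position: [616.4, 180.4, 40.0]
ee_rot: [-0.056, 0.998, 0.001, 0.002]
contact_force: [0.7, -0.3, -2.0]
gripper_width: 12.1
grasp_force: 59.7
```

```bash
cat >> h.py <<'E'
def hole(s,p,hx,zt):
    """find hole centre near tool (hx,0); returns tool-frame x,y of the hole on plate top (zt above TCP)"""
    M=R.from_quat(s['ee_rot']).as_matrix();P=s['position']
    h,sa,v=cv2.split(cv2.cvtColor(p['frame'],cv2.COLOR_RGB2HSV))
    c=w2pix(p,P+M@[hx,0,-zt],s);x,y=np.round(c).astype(int);r=14
    g=p['frame'][y-r:y+r+1,x-r:x+r+1];sat=cv2.cvtColor(g,cv2.COLOR_RGB2HSV)[:,:,1]
    m=(sat>70).astype(np.uint8);n,l,st,ce=cv2.connectedComponentsWithStats(m)
    for i in range(1,n):
        if 20<st[i,4]<250:
            w=pix2w(p,ce[i]+[x-r,y-r],P[2]+zt,s);print('  blob',st[i],'tool xy',(M.T@(w-P))[:2])
E
python3 - <<'E'
from h import *
held(.111,[613.2,180.2])
s=arm.read_state();p=imaging.get_image('wrist');hole(s,p,36,22.5)
a=p['frame'][:,:,::-1][100:280,160:400];cv2.imwrite('pics/w9.png',cv2.resize(a,(800,600),interpolation=cv2.INTER_CUBIC))
E
```

```text
[616.4 180.4  40. ] 12.138929990195559 59.65516448020935
held plate [-17.6 -10.6] (np.float64(-1.4740751429826942), 111.89402770996094, 88.14828491210938) tool yaw 0.11193010687149618
linear [ 3.1  0.  32.4] rot [0. 0. 0.]
  blob [  5   4  15  12 131] tool xy [39.  -1.2]
```

View pics/w9.png

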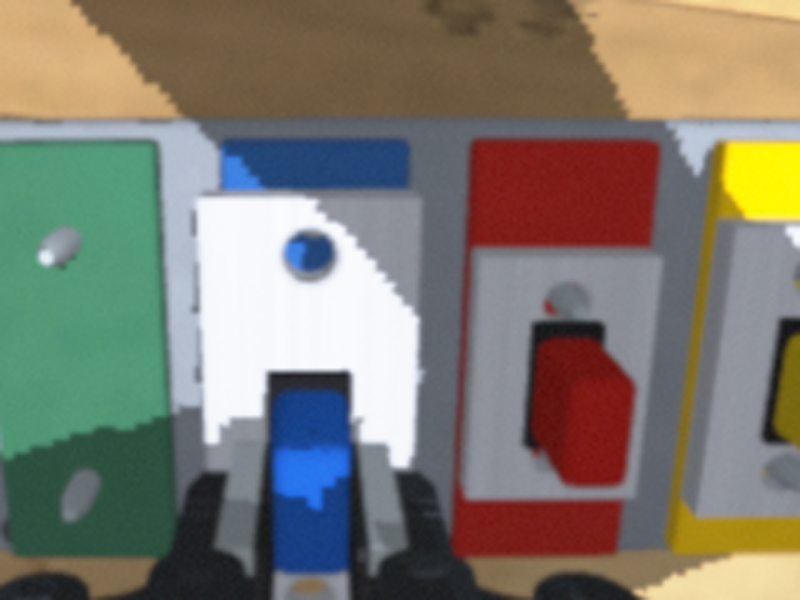

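The blue plate is square over its bar (hole at crop (310,253)), but the arm hadn't settled. I'll re-read the pose, and check yellow too.

```bash
python3 - <<'E'
from h import *
for _ in range(2):
    s=arm.read_state();p=imaging.get_image('wrist')
    print(s['position'],s['ee_rot'].round(4),s['clock']);hole(s,p,36,22.5)
goal([613.2,180.2,7.5],.111+np.pi/2)
for c,X in(('red',[607.2,235.7,30]),('yellow',[601.1,291.2,30])):
    f=rectfit(p,wmask(p),w2pix(p,X,s),30,s,30);print(c,f)
E
```

```text
[616.1 180.4  39.6] [-0.1  1.   0.   0. ] 25.5
  blob [  5   4  15  12 129] tool xy [38.9 -1.2]
[615.9 180.4  39.4] [-0.1  1.   0.   0. ] 25.55
  blob [  5   4  15  12 129] tool xy [38.9 -1.3]
linear [ 2.6  0.1 31.5] rot [0. 0. 0.]
red None
yellow None
```

arm_command(
  rows=[
    {"grip": 0, "linear": [1, 0, 2], "rot": [0, 0, 0]},
    {"grip": 0, "linear": [1, 0, 2], "rot": [0, 0, 0]},
    {"grip": 0, "linear": [1, 0, 2], "rot": [0, 0, 0]},
    {"grip": 0, "linear": [1, 0, 2], "rot": [0, 0, 0]},
    {"grip": 0, "linear": [1, 0, 2], "rot": [0, 0, 0]},
    {"grip": 0, "linear": [1, 0, 2], "rot": [0, 0, 0]},
  ],
)

```text
clock: 26.35
position: [614.3, 180.0, 36.1]
ee_rot: [-0.056, 0.998, -0.0, -0.0]
contact_force: [-0.4, 1.1, -1.3]
gripper_width: 11.9
grasp_force: 59.7
```

```bash
python3 - <<'E'
from h import *
s=arm.read_state();p=imaging.get_image('wrist')
print(s['position'],s['ee_rot'].round(4),s['clock'],s['contact_force']);hole(s,p,38,22.5)
goal([613.2,180.2,7.5],.111+np.pi/2)
M=R.from_quat(s['ee_rot']).as_matrix()
# visible part of blue bar in front of plate -> front edge & sides
f=rectfit(p,cmask(p,'blue'),w2pix(p,[568,175,20],s),20,s,12);print('bar front strip',f)
if f:
    print('front edge tool x of bar', (M.T@(np.array([*f[0],20])-s['position']))[:2],f[2:])
for c,X in(('red',[607.2,235.7,30]),('yellow',[601.1,291.2,30]),('gray',[0,0,0])):
    if c=='gray':break
    g=cv2.cvtColor(p['frame'],cv2.COLOR_RGB2HSV);m=((g[:,:,1]<45)&(g[:,:,2]>135)).astype(np.uint8)
    x,y=w2pix(p,X,s).round().astype(int);print(c,x,y,g[y-20,x-6:x+8:3].tolist())
    f=rectfit(p,m,(x,y),30,s,30,1);print(c,f)
E
```

```text
[614.3 180.   36.1] [-0.1  1.  -0.  -0. ] 26.35 [-0.4  1.1 -1.3]
  blob [  5   8  15  11 107] tool xy [38.4 -1.6]
linear [ 1.1  0.2 28.6] rot [-0. -0.  0.]
bar front strip (array([565.8, 174.7]), np.float64(-1.4589272657946486), 41.17947769165039, 8.479976654052734)
front edge tool x of bar [48.9  0.1] (41.17947769165039, 8.479976654052734)
red 330 218 [[141, 13, 137], [177, 70, 121], [107, 21, 108], [103, 29, 124], [105, 26, 140]]
red (array([607.7, 235.3]), np.float64(0.10743171863671463), 58.49650573730469, 40.85867691040039)
yellow 403 217 [[113, 20, 154], [110, 20, 152], [111, 21, 155], [113, 20, 155], [112, 19, 151]]
yellow (array([589. , 286.9]), np.float64(0.2967914603100277), 101.64189147949219, 51.7677116394043)
```

arm_command(
  rows=[
    {"grip": 0, "linear": [-0.2, 0.6, 5], "rot": [0, 0, 0]},
    {"grip": 0, "linear": [-0.2, 0.6, 10], "rot": [0, 0, 0]},
    {"grip": 0, "linear": [-0.2, 0.6, 14], "rot": [0, 0, 0]},
    {"grip": 0, "linear": [-0.2, 0.6, 18], "rot": [0, 0, 0]},
    {"grip": 0, "linear": [-0.2, 0.6, 22], "rot": [0, 0, 0]},
    {"grip": 0, "linear": [-0.2, 0.6, 26], "rot": [0, 0, 0]},
    {"grip": 0, "linear": [-0.2, 0.6, 28], "rot": [0, 0, 0]},
    {"grip": 0, "linear": [-0.2, 0.6, 28], "rot": [0, 0, 0]},
    {"grip": 0, "linear": [-0.2, 0.6, 28], "rot": [0, 0, 0]},
  ],
)

```text
clock: 27.52
position: [614.5, 180.5, 9.8]
ee_rot: [-0.056, 0.998, -0.0, 0.0]
contact_force: [-3.0, -1.1, 6.8]
gripper_width: 12.4
grasp_force: 60.7
```

arm_command(
  rows=[
    {"grip": 0.35, "linear": [0, 0, 0], "rot": [0, 0, 0]},
    {"grip": 0.35, "linear": [0, 0, 0], "rot": [0, 0, 0]},
    {"grip": 0.35, "linear": [0, 0, 0], "rot": [0, 0, 0]},
    {"grip": 0.35, "linear": [0, 0, -50], "rot": [0, 0, 0]},
    {"grip": 0.35, "linear": [0, 0, -94], "rot": [0, 0, 0]},
    {"grip": 0.35, "linear": [0, 56, -120], "rot": [0, 0, 0]},
    {"grip": 0.35, "linear": [0, 56, -120], "rot": [0, 0, 0]},
    {"grip": 0.35, "linear": [0, 56, -120], "rot": [0, 0, 0]},
    {"grip": 0.35, "linear": [0, 56, -120], "rot": [0, 0, 0]},
  ],
)

```text
clock: 28.65
position: [607.6, 235.2, 126.7]
ee_rot: [-0.055, 0.998, -0.001, -0.001]
contact_force: [0.3, 0.4, -0.3]
gripper_width: 29.8
grasp_force: 0.0
```

```bash
python3 - <<'E'
from h import *
s=arm.read_state();p=imaging.get_image('wrist');save(p,'w10')
print(s['position'])
N={'blue':[613.2,180.2],'red':[607.2,235.7],'yellow':[601.1,291.2]}
g=cv2.cvtColor(p['frame'],cv2.COLOR_RGB2HSV)
for c,X in N.items():
    b=rectfit(p,cmask(p,c),w2pix(p,[*X,40],s),40,s,12);print(c,'rib top-ish',b)
    # plate: mask non-bar inside bar region
    for t in(100,135,150):
        m=((g[:,:,1]<45)&(g[:,:,2]>t)).astype(np.uint8);f=rectfit(p,m,w2pix(p,[*X,30],s),30,s,30,1);print('  ',t,f and (f[0],round(f[1],3),round(f[2],1),round(f[3],1)))
    for r in models.tip_of(p,c+'_plate_mid')[:1]:print('  net',r['score'],pix2w(p,r['pixel'],40,s))
a=p['frame'][:,:,::-1][130:260,140:360];cv2.imwrite('pics/w10c.png',cv2.resize(a,(800,473),interpolation=cv2.INTER_CUBIC))
E
```

```text
[607.6 235.2 126.7]
blue rib top-ish (array([615.3, 178.1]), np.float64(0.06247611550352361), 31.24188804626465, 18.37186622619629)
   100 None
   135 (array([611.4, 152.2]), np.float64(0.114), 104.8, 96.5)
   150 (array([611.4, 151.9]), np.float64(0.115), 104.8, 95.9)
  net 0.87 [608.9 177.7  40. ]
red rib top-ish (array([609.5, 235.7]), np.float64(0.10432946886190875), 31.613975524902344, 15.073602676391602)
   100 (array([605.5, 209.5]), np.float64(-1.459), 211.6, 105.9)
   135 (array([606.3, 228.9]), np.float64(0.111), 71.4, 51.7)
   150 (array([606.3, 226.6]), np.float64(0.128), 71.6, 47.5)
  net 0.66 [609.  237.9  40. ]
yellow rib top-ish (array([602.7, 291.9]), np.float64(0.11088250129680643), 32.65576934814453, 19.966161727905273)
   100 None
   135 (array([589.2, 291.4]), np.float64(0.11), 91.6, 44.9)
   150 (array([598.4, 276.9]), np.float64(0.113), 60.3, 11.2)
  net 0.93 [602.8 290.4  40. ]
```

View pics/w10c.png

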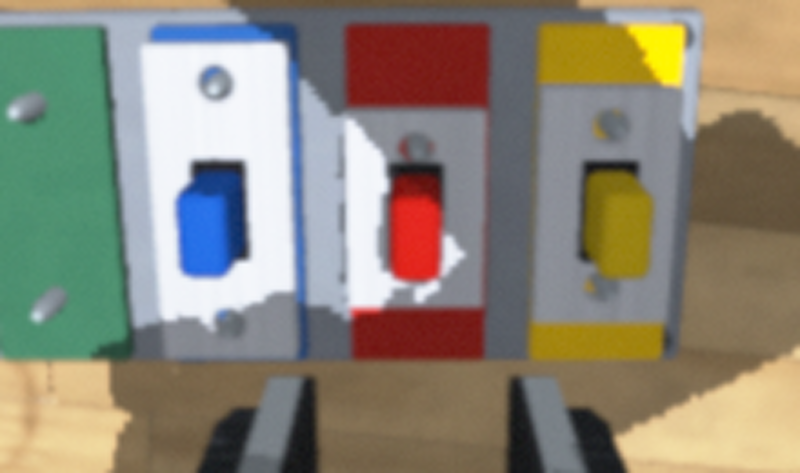

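All three plates sit on their bars with the pins showing in the holes (blue crop x≈220, red 415, yellow 605). Green is next.

arm_command(
  rows=[
    {"grip": 0.35, "linear": [196, -299, 26], "rot": [0, 0, -0.225]},
    {"grip": 0.35, "linear": [196, -299, 26], "rot": [0, 0, -0.225]},
    {"grip": 0.35, "linear": [196, -299, 26], "rot": [0, 0, -0.225]},
    {"grip": 0.35, "linear": [196, -299, 26], "rot": [0, 0, -0.225]},
    {"grip": 0.35, "linear": [196, -299, 26], "rot": [0, 0, -0.225]},
    {"grip": 0.35, "linear": [196, -299, 26], "rot": [0, 0, -0.225]},
    {"grip": 0.35, "linear": [196, -299, 26], "rot": [0, 0, -0.225]},
    {"grip": 0.35, "linear": [196, -299, 26], "rot": [0, 0, -0.225]},
    {"grip": 0.35, "linear": [196, -299, 26], "rot": [0, 0, -0.225]},
    {"grip": 0.35, "linear": [196, -299, 26], "rot": [0, 0, -0.225]},
  ],
)

```text
clock: 30.1
position: [447.3, -81.9, 102.0]
ee_rot: [-0.168, 0.986, -0.0, 0.0]
contact_force: [-0.1, 0.6, 0.4]
gripper_width: 29.7
grasp_force: 0.0
```

```bash
python3 - <<'E'
from h import *
s=arm.read_state();p=imaging.get_image('wrist');print(s['position'],s['gripper_width'])
plate(p,'green',s)
f=rectfit(p,wmask(p),w2pix(p,[446,-84,10],s),10,s,35);print(f)
if f: goal([*f[0],-12],f[1]+np.pi/2)
E
```

```text
[447.3 -81.9 102. ] 29.73884603941278
green 0.94 [249.9 187.1] net [444.6 -86.7] plate (array([446.7, -86.3]), np.float64(0.332), 85, 43)
   rib@40 (array([442.9, -87.5]), np.float64(0.338), 29, 13)
(array([446.7, -86.3]), np.float64(0.33213187429148805), 84.51306915283203, 42.582008361816406)
linear [  1.8  -3.8 114. ] rot [ 0. -0.  0.]
```

arm_command(
  rows=[
    {"grip": 0.35, "linear": [1.9, -3.9, 60], "rot": [0, 0, 0]},
    {"grip": 0.35, "linear": [1.9, -3.9, 105], "rot": [0, 0, 0]},
    {"grip": 0.35, "linear": [1.9, -3.9, 114], "rot": [0, 0, 0]},
    {"grip": 0.35, "linear": [1.9, -3.9, 114], "rot": [0, 0, 0]},
    {"grip": 0.35, "linear": [1.9, -3.9, 114], "rot": [0, 0, 0]},
    {"grip": 0, "linear": [1.9, -3.9, 114], "rot": [0, 0, 0]},
    {"grip": 0, "linear": [1.9, -3.9, 114], "rot": [0, 0, 0]},
    {"grip": 0, "linear": [1.9, -3.9, 114], "rot": [0, 0, 0]},
    {"grip": 0, "linear": [1.9, -3.9, 114], "rot": [0, 0, 0]},
    {"grip": 0, "linear": [1.9, -3.9, 114], "rot": [0, 0, 0]},
  ],
)

```text
clock: 31.45
position: [447.5, -86.7, -10.5]
ee_rot: [-0.168, 0.986, -0.0, 0.002]
contact_force: [-1.5, 1.5, 6.9]
gripper_width: 12.1
grasp_force: 60.4
```

arm_command(
  rows=[
    {"grip": 0, "linear": [0, 0, -45], "rot": [0, 0, 0]},
    {"grip": 0, "linear": [0, 0, -88], "rot": [0, 0, 0]},
    {"grip": 0, "linear": [0, 0, -88], "rot": [0, 0, 0]},
    {"grip": 0, "linear": [0, 0, -88], "rot": [0, 0, 0]},
    {"grip": 0, "linear": [0, 0, -88], "rot": [0, 0, 0]},
    {"grip": 0, "linear": [0, 0, -88], "rot": [0, 0, 0]},
  ],
)

```text
clock: 32.2
position: [445.5, -87.1, 75.0]
ee_rot: [-0.168, 0.986, 0.0, -0.001]
contact_force: [0.2, 0.6, -2.0]
gripper_width: 12.0
grasp_force: 59.3
```

```bash
python3 -c "
from h import *
held(.111,[619.4,124.7],75)"
```

```text
[445.5 -87.1  75. ] 11.981778899436405 59.34890270233154
held plate [-8.6 -3. ] (np.float64(0.33369924446154053), 69.41822814941406, 41.632041931152344) tool yaw 0.3366636806862793
linear [-233.9  142.5   -0.3] rot [ 0.  -0.   0.2]
```

arm_command(
  rows=[
    {"grip": 0, "linear": [-234, 142.5, -5], "rot": [0, 0, 0.226]},
    {"grip": 0, "linear": [-234, 142.5, -5], "rot": [0, 0, 0.226]},
    {"grip": 0, "linear": [-234, 142.5, -5], "rot": [0, 0, 0.226]},
    {"grip": 0, "linear": [-234, 142.5, -5], "rot": [0, 0, 0.226]},
    {"grip": 0, "linear": [-234, 142.5, -5], "rot": [0, 0, 0.226]},
    {"grip": 0, "linear": [-234, 142.5, -5], "rot": [0, 0, 0.226]},
    {"grip": 0, "linear": [-234, 142.5, -5], "rot": [0, 0, 0.226]},
    {"grip": 0, "linear": [-234, 142.5, 39], "rot": [0, 0, 0.226]},
    {"grip": 0, "linear": [-234, 142.5, 39], "rot": [0, 0, 0.226]},
    {"grip": 0, "linear": [-234, 142.5, 39], "rot": [0, 0, 0.226]},
  ],
)

```text
clock: 33.5
position: [620.6, 124.3, 38.4]
ee_rot: [-0.055, 0.998, -0.0, 0.001]
contact_force: [-0.5, -0.3, -0.9]
gripper_width: 12.2
grasp_force: 59.4
```

arm_command(
  rows=[
    {"grip": 0, "linear": [0, 0, 0], "rot": [0, 0, 0]},
    {"grip": 0, "linear": [0, 0, 0], "rot": [0, 0, 0]},
    {"grip": 0, "linear": [0, 0, 0], "rot": [0, 0, 0]},
    {"grip": 0, "linear": [0, 0, 0], "rot": [0, 0, 0]},
  ],
)

```text
clock: 34.0
position: [620.1, 124.9, 37.3]
ee_rot: [-0.055, 0.998, 0.0, 0.0]
contact_force: [0.1, -0.2, -1.4]
gripper_width: 12.4
grasp_force: 59.4
```

```bash
python3 - <<'E'
from h import *
s=arm.read_state();p=imaging.get_image('wrist')
print(s['position'],s['ee_rot'].round(4),s['gripper_width']);hole(s,p,31,22.5)
goal([619.4,124.7,8],.111+np.pi/2)
M=R.from_quat(s['ee_rot']).as_matrix()
f=rectfit(p,cmask(p,'green'),w2pix(p,[573,119,20],s),20,s,12);print('bar strip',f)
if f: print((M.T@(np.array([*f[0],20])-s['position']))[:2])
E
```

```text
[620.1 124.9  37.3] [-0.1  1.   0.   0. ] 12.373631176934952
  blob [ 8  9 13  8 81] tool xy [32.  -0.2]
linear [ 0.7 -0.1 29.2] rot [-0.  0. -0.]
bar strip (array([575.8, 119.4]), np.float64(-1.459554373652335), 40.13589859008789, 15.206939697265625)
[44.6 -0.6]
```

arm_command(
  rows=[
    {"grip": 0, "linear": [-0.2, -0.1, 6], "rot": [0, 0, 0]},
    {"grip": 0, "linear": [-0.2, -0.1, 11], "rot": [0, 0, 0]},
    {"grip": 0, "linear": [-0.2, -0.1, 15], "rot": [0, 0, 0]},
    {"grip": 0, "linear": [-0.2, -0.1, 19], "rot": [0, 0, 0]},
    {"grip": 0, "linear": [-0.2, -0.1, 23], "rot": [0, 0, 0]},
    {"grip": 0, "linear": [-0.2, -0.1, 27], "rot": [0, 0, 0]},
    {"grip": 0, "linear": [-0.2, -0.1, 29], "rot": [0, 0, 0]},
    {"grip": 0, "linear": [-0.2, -0.1, 29], "rot": [0, 0, 0]},
    {"grip": 0, "linear": [-0.2, -0.1, 29], "rot": [0, 0, 0]},
  ],
)

```text
clock: 35.17
position: [620.2, 125.0, 9.6]
ee_rot: [-0.056, 0.998, -0.0, 0.0]
contact_force: [-2.9, 1.2, 6.8]
gripper_width: 12.2
grasp_force: 60.3
```

arm_command(
  rows=[
    {"grip": 0.35, "linear": [0, 0, 0], "rot": [0, 0, 0]},
    {"grip": 0.35, "linear": [0, 0, 0], "rot": [0, 0, 0]},
    {"grip": 0.35, "linear": [0, 0, 0], "rot": [0, 0, 0]},
    {"grip": 0.35, "linear": [0, 0, -50], "rot": [0, 0, 0]},
    {"grip": 0.35, "linear": [0, 0, -94], "rot": [0, 0, 0]},
    {"grip": 0.35, "linear": [0, 83, -120], "rot": [0, 0, 0]},
    {"grip": 0.35, "linear": [0, 83, -120], "rot": [0, 0, 0]},
    {"grip": 0.35, "linear": [0, 83, -120], "rot": [0, 0, 0]},
    {"grip": 0.35, "linear": [0, 83, -120], "rot": [0, 0, 0]},
    {"grip": 0.35, "linear": [0, 83, -120], "rot": [0, 0, 0]},
  ],
)

```text
clock: 36.42
position: [610.7, 206.0, 127.1]
ee_rot: [-0.055, 0.999, -0.001, -0.001]
contact_force: [-0.6, 0.6, -0.5]
gripper_width: 29.9
grasp_force: 0.0
```

```bash
cat > chk.py <<'E'
from h import *
s=arm.read_state();p=imaging.get_image('wrist');print(s['position'])
N={'green':[619.4,124.7],'blue':[613.2,180.2],'red':[607.2,235.7],'yellow':[601.1,291.2]}
L={'green':82,'blue':94,'red':58,'yellow':70}
u=np.array([np.cos(.111),np.sin(.111)]);v=np.array([-u[1],u[0]])
hsv=cv2.cvtColor(p['frame'],cv2.COLOR_RGB2HSV).astype(float)
def sat(X,z):
    q=w2pix(p,[*X,z],s).astype(np.float32);return cv2.remap(hsv[:,:,1].astype(np.float32),np.array([[q[0]]]),np.array([[q[1]]]),cv2.INTER_LINEAR)[0,0]
for c,X in N.items():
    X=np.array(X);b=rectfit(p,cmask(p,c),w2pix(p,[*X,40],s),40,s,12)
    # plate end edges along long axis (saturation jump), at z=30, several lateral lines
    r=[]
    for sg in(-1,1):
        e=[]
        for w in(-15,-12,12,15):
            t=np.arange(L[c]/2-8,min(L[c]/2+9,51.5),.25);a=np.array([sat(X+sg*k*u+w*v,30) for k in t])
            e.append(sg*t[np.argmax(np.diff(a))] if np.diff(a).max()>4 else np.nan)
        r.append(np.nanmedian(e))
    print(c,'rib',b and (b[0]-X,round(b[1],3)),'ends',r)
    for q in(-1,1):
        hx={'green':30,'blue':36,'red':18,'yellow':24}[c];print('   hole sat',[round(float(sat(X+q*hx*u,z))) for z in(30,36)],end='')
    print()
E
python3 chk.py
```

```text
[610.7 206.  127.1]
green rib (array([ 1.9, -1.6]), np.float64(0.111)) ends [np.float64(-41.5), np.float64(42.375)]
   hole sat [29, 28]   hole sat [29, 28]
blue rib (array([ 1.6, -1.8]), np.float64(0.09)) ends [np.float64(-48.25), np.float64(48.25)]
   hole sat [29, 27]   hole sat [27, 26]
red rib (array([2.2, 0.9]), np.float64(0.133)) ends [np.float64(-30.25), np.float64(30.5)]
   hole sat [28, 26]   hole sat [219, 209]
yellow rib (array([1.1, 1.2]), np.float64(0.109)) ends [np.float64(-35.625), np.float64(35.625)]
   hole sat [28, 27]   hole sat [27, 27]
```

All plate ends are centred on their bars, so all four are seated. Next is the switch box, and I'll look at it from above the tab.

arm_command(
  rows=[
    {"grip": 0.4, "linear": [38, -389, -45], "rot": [0, 0, -0.99]},
    {"grip": 0.4, "linear": [38, -389, -45], "rot": [0, 0, -0.99]},
    {"grip": 0.4, "linear": [38, -389, -45], "rot": [0, 0, -0.99]},
    {"grip": 0.4, "linear": [38, -389, -45], "rot": [0, 0, -0.99]},
    {"grip": 0.4, "linear": [38, -389, -45], "rot": [0, 0, -0.99]},
    {"grip": 0.4, "linear": [38, -389, -45], "rot": [0, 0, -0.99]},
    {"grip": 0.4, "linear": [38, -389, -45], "rot": [0, 0, -0.99]},
    {"grip": 0.4, "linear": [38, -389, -45], "rot": [0, 0, -0.99]},
    {"grip": 0.4, "linear": [38, -389, -45], "rot": [0, 0, -0.99]},
    {"grip": 0.4, "linear": [38, -389, -45], "rot": [0, 0, -0.99]},
  ],
)

```text
clock: 37.72
position: [616.3, -182.6, 172.8]
ee_rot: [-0.524, 0.852, 0.0, -0.0]
contact_force: [0.9, 0.2, -0.6]
gripper_width: 34.6
grasp_force: 0.0
```

```bash
python3 - <<'E'
from h import *
s=arm.read_state();p=imaging.get_image('wrist');save(p,'g1')
print(s['position'],s['joints'],s['gripper_width'])
for q,z in(('guard_tab',87),('guard_hinge',87),('toggle_tip',76)):
    for r in models.tip_of(p,q)[:2]: print(q,round(r['score'],2),np.array(r['pixel']),pix2w(p,r['pixel'],z,s))
m=cmask(p,'red');n,l,st,ce=cv2.connectedComponentsWithStats(m)
i=1+np.argmax(st[1:,4]);print(st[i],ce[i])
cs,_=cv2.findContours((l==i).astype(np.uint8),0,2);c=max(cs,key=cv2.contourArea)
ap=cv2.approxPolyDP(c,3,True)[:,0]
for a in ap: print(a,pix2w(p,a,91,s)[:2])
E
```

```text
[ 616.3 -182.6  172.8] [-0.   0.4  0.  -0.  -1.2 -0.4] 34.566421116527664
guard_tab 0.79 [246.6 168. ] [ 611.4 -205.9   87. ]
guard_hinge 0.88 [261.8 252. ] [ 639.1 -115.7   87. ]
[    0     0   123   137 11055] [47.7 53.4]
[92  0] [ 662.6 -399.4]
[0 0] [ 737.7 -444.2]
[  0 136] [ 815.1 -347.9]
[122  57] [ 664.2 -347.2]
```

```bash
python3 - <<'E'
from h import *
s=arm.read_state();p=imaging.get_image('wrist')
m=cmask(p,'red');n,l,st,ce=cv2.connectedComponentsWithStats(m)
k=[i for i in range(1,n) if st[i,4]>150 and np.linalg.norm(ce[i]-[254,215])<60]
for i in k:
    print(st[i],ce[i])
    cs,_=cv2.findContours((l==i).astype(np.uint8),0,2);c=max(cs,key=cv2.contourArea)
    for a in cv2.approxPolyDP(c,2,True)[:,0]: print(a,pix2w(p,a,91,s)[:2])
E
```

```text
[ 232  155   53   98 3052] [256.8 213. ]
[252 155] [ 600.7 -215.6]
[240 159] [ 612.9 -217.4]
[247 195] [ 623.5 -181.9]
[237 198] [ 633.9 -183.7]
[234 195] [ 635.1 -187.8]
[232 198] [ 638.4 -185.9]
[243 252] [ 656.6 -126.9]
[280 247] [ 618.5 -114.3]
[284 244] [ 613.2 -115.6]
[275 191] [ 596.5 -172.9]
[260 192] [ 610.4 -178.8]
```

```bash
python3 - <<'E'
from h import *
goal([610.6,-205.4,42],1.28+np.pi/2)
E
```

```text
linear [ 22.8  -5.  131.1] rot [-0.   0.  -0.2]
```

arm_command(
  rows=[
    {"grip": 0.4, "linear": [22.8, -5, 50], "rot": [0, 0, -0.177]},
    {"grip": 0.4, "linear": [22.8, -5, 80], "rot": [0, 0, -0.177]},
    {"grip": 0.4, "linear": [22.8, -5, 80], "rot": [0, 0, -0.177]},
    {"grip": 0.4, "linear": [22.8, -5, 110], "rot": [0, 0, -0.177]},
    {"grip": 0.4, "linear": [22.8, -5, 131], "rot": [0, 0, -0.177]},
    {"grip": 0.4, "linear": [22.8, -5, 131], "rot": [0, 0, -0.177]},
    {"grip": 0.4, "linear": [22.8, -5, 131], "rot": [0, 0, -0.177]},
  ],
)

```text
clock: 38.85
position: [612.1, -206.3, 44.2]
ee_rot: [-0.597, 0.802, -0.001, 0.001]
contact_force: [0.8, -0.8, -0.2]
gripper_width: 34.3
grasp_force: 0.0
```

arm_command(
  rows=[
    {"grip": 0, "linear": [0, 0, 0], "rot": [0, 0, 0]},
    {"grip": 0, "linear": [0, 0, 0], "rot": [0, 0, 0]},
    {"grip": 0, "linear": [0, 0, 0], "rot": [0, 0, 0]},
    {"grip": 0, "linear": [0, 0, 0], "rot": [0, 0, 0]},
    {"grip": 0, "linear": [0, 0, 0], "rot": [0, 0, 0]},
    {"grip": 0, "linear": [0, 0, 0], "rot": [0, 0, 0]},
  ],
)

```text
clock: 39.6
position: [610.1, -205.9, 42.0]
ee_rot: [-0.596, 0.803, 0.0, -0.0]
contact_force: [-3.9, 4.0, 3.9]
gripper_width: 11.7
grasp_force: 61.4
```

The tab is gripped (11.7 mm reading, same as the ribs). I'm lifting it along the arc.

arm_command(
  rows=[
    {"grip": 0, "linear": [-1.1, 0, -14], "rot": [0, 0, 0]},
    {"grip": 0, "linear": [-4.2, 0, -27.8], "rot": [0, 0, 0]},
    {"grip": 0, "linear": [-9.4, 0, -40.9], "rot": [0, 0, 0]},
    {"grip": 0, "linear": [-16.4, 0, -53.1], "rot": [0, 0, 0]},
    {"grip": 0, "linear": [-25.2, 0, -64.1], "rot": [0, 0, 0]},
    {"grip": 0, "linear": [-25.2, 0, -64.1], "rot": [0, 0, 0]},
  ],
)

```text
clock: 40.35
position: [617.9, -179.2, 104.5]
ee_rot: [-0.597, 0.802, 0.002, 0.001]
contact_force: [0.5, 6.9, -9.0]
gripper_width: 11.7
grasp_force: 58.5
```

arm_command(
  rows=[
    {"grip": 0, "linear": [-10.4, 0, -9.5], "rot": [0, 0, 0]},
    {"grip": 0, "linear": [-22, 0, -17.4], "rot": [0, 0, 0]},
    {"grip": 0, "linear": [-34.7, 0, -23.5], "rot": [0, 0, 0]},
    {"grip": 0, "linear": [-48.2, 0, -27.6], "rot": [0, 0, 0]},
    {"grip": 0, "linear": [-62.1, 0, -29.7], "rot": [0, 0, 0]},
    {"grip": 0, "linear": [-76.2, 0, -29.6], "rot": [0, 0, 0]},
    {"grip": 0, "linear": [-90.2, 0, -27.4], "rot": [0, 0, 0]},
    {"grip": 0, "linear": [-103.6, 0, -23.2], "rot": [0, 0, 0]},
    {"grip": 0, "linear": [-116.3, 0, -17], "rot": [0, 0, 0]},
    {"grip": 0, "linear": [-116.3, 0, -17], "rot": [0, 0, 0]},
  ],
)

```text
clock: 41.6
position: [651.4, -69.7, 122.6]
ee_rot: [-0.597, 0.802, 0.0, -0.0]
contact_force: [0.6, 0.1, -0.1]
gripper_width: -0.1
grasp_force: 0.0
```

The tab slipped out of the grip on the way. I'll triangulate it with the top and side cameras.

```bash
cat > tri.py <<'E'
from h import *
def ray(p,px):
    a=pix2w(p,px,0);b=pix2w(p,px,100);d=b-a;return a,d/np.linalg.norm(d)
H=np.array([637.8,-115.2,87]);u=np.array([.287,.958,0])
t=imaging.get_image('top');q=imaging.get_image('side')
for nm in('guard_tab','toggle_tip'):
    A=models.tip_of(t,nm)[:2];B=models.tip_of(q,nm)[:2]
    for n,p,L in(('top',t,A),('side',q,B)):
        for r in L:
            a,d=ray(p,r['pixel'])
            if nm=='guard_tab':
                th=np.arange(0,2.9,.01);pts=H+94*(-np.cos(th)[:,None]*u+np.sin(th)[:,None]*[0,0,1])
                e=np.linalg.norm(np.cross(pts-a,d),axis=1);k=e.argmin();print(nm,n,round(r['score'],2),np.array(r['pixel']),'theta',th[k].round(2),'err',e[k])
            else: print(nm,n,round(r['score'],2),np.array(r['pixel']),pix2w(p,r['pixel'],76))
E
python3 tri.py; python3 - <<'E'
from h import *
s=arm.read_state();p=imaging.get_image('wrist')
for nm in('guard_tab','toggle_tip'):
  for r in models.tip_of(p,nm)[:2]: print(nm,r['score'],r['pixel'],pix2w(p,r['pixel'],76,s))
m=cmask(p,'red');n,l,st,ce=cv2.connectedComponentsWithStats(m);print([(st[i].tolist(),ce[i].round()) for i in range(1,n) if st[i,4]>100])
E
```

```text
guard_tab top 0.67 [332.5 131.5] theta 1.46 err 9.86742235903998
guard_tab side 0.86 [237.2 135.7] theta 1.54 err 0.9918255267957676
toggle_tip top 0.73 [156.5 163.4] [596.1 285.4  76. ]
toggle_tip top 0.57 [158.5 162.2] [599.1 280.6  76. ]
toggle_tip side 0.62 [238.3 134.4] [ 721.1 -338.8   76. ]
guard_tab 0.64 [252.9, 150.2] [ 638.  -114.6   76. ]
toggle_tip 0.73 [254.0, 83.1] [ 621.9 -164.8   76. ]
[([212, 124, 85, 35, 1471], array([254., 144.])), ([345, 190, 37, 35, 497], array([364., 207.]))]
```

arm_command(
  rows=[
    {"grip": 0, "linear": [0, 0, -50], "rot": [0, 0, 0]},
    {"grip": 0, "linear": [0, 0, -75], "rot": [0, 0, 0]},
    {"grip": 0, "linear": [0, 0, -75], "rot": [0, 0, 0]},
    {"grip": 0, "linear": [55, 0, -75], "rot": [0, 0, 0]},
    {"grip": 0, "linear": [110, 0, -75], "rot": [0, 0, 0]},
    {"grip": 0, "linear": [110, 0, -75], "rot": [0, 0, 0]},
    {"grip": 0, "linear": [110, 0, -30], "rot": [0, 0, 0]},
    {"grip": 0, "linear": [110, 0, 12], "rot": [0, 0, 0]},
    {"grip": 0, "linear": [110, 0, 12], "rot": [0, 0, 0]},
    {"grip": 0, "linear": [110, 0, 12], "rot": [0, 0, 0]},
  ],
)

```text
clock: 43.3
position: [620.7, -175.8, 112.4]
ee_rot: [-0.597, 0.802, -0.001, 0.0]
contact_force: [0.0, 0.1, 0.6]
gripper_width: 0.1
grasp_force: 0.0
```

arm_command(
  rows=[
    {"grip": 0, "linear": [-25, 0, 0], "rot": [0, 0, 0]},
    {"grip": 0, "linear": [-45, 0, 0], "rot": [0, 0, 0]},
    {"grip": 0, "linear": [-60, 0, 0], "rot": [0, 0, 0]},
    {"grip": 0, "linear": [-75, 0, 0], "rot": [0, 0, 0]},
    {"grip": 0, "linear": [-90, 0, 0], "rot": [0, 0, 0]},
    {"grip": 0, "linear": [-110, 0, 0], "rot": [0, 0, 0]},
    {"grip": 0, "linear": [-118, 0, 8], "rot": [0, 0, 0]},
    {"grip": 0, "linear": [-126, 0, 18], "rot": [0, 0, 0]},
    {"grip": 0, "linear": [-132, 0, 28], "rot": [0, 0, 0]},
    {"grip": 0, "linear": [-132, 0, 28], "rot": [0, 0, 0]},
  ],
)

```text
clock: 44.55
position: [656.6, -49.5, 81.4]
ee_rot: [-0.596, 0.803, 0.001, -0.001]
contact_force: [0.0, 0.0, 0.2]
gripper_width: -0.1
grasp_force: 0.0
```

```bash
python3 tri.py
```

```text
guard_tab top 0.93 [281.9 128.2] theta 2.89 err 11.67024282231595
guard_tab side 0.46 [220.6 168.9] theta 2.77 err 8.495350032264636
toggle_tip top 0.4 [336.9 151.3] [ 623.1 -154.    76. ]
toggle_tip side 0.54 [250.  162.8] [ 618.1 -161.5   76. ]
```

arm_command(
  rows=[
    {"grip": 0, "linear": [0, 0, -40], "rot": [0, 0, 0]},
    {"grip": 0, "linear": [10, 0, -60], "rot": [0, 0, 0]},
    {"grip": 0, "linear": [60, 0, -60], "rot": [0, 0, 0]},
    {"grip": 0, "linear": [110, 0, -60], "rot": [0, 0, 0]},
    {"grip": 0, "linear": [146, 0, -60], "rot": [0, 0, 0]},
    {"grip": 0, "linear": [146, 0, -60], "rot": [0, 0, 0]},
    {"grip": 0, "linear": [146, 0, -20], "rot": [0, 0, 0]},
    {"grip": 0, "linear": [146, 0, 20], "rot": [0, 0, 0]},
    {"grip": 0, "linear": [146, 0, 20], "rot": [0, 0, 0]},
    {"grip": 0, "linear": [146, 0, 20], "rot": [0, 0, 0]},
  ],
)

```text
clock: 46.1
position: [617.1, -189.2, 64.9]
ee_rot: [-0.597, 0.802, -0.001, 0.001]
contact_force: [0.4, -0.1, 1.3]
gripper_width: 0.1
grasp_force: 0.0
```

```bash
python3 - <<'E'
from h import *
s=arm.read_state();p=imaging.get_image('wrist');print(s['position'],s['contact_force'])
H=np.array([637.8,-115.2]);u=np.array([.287,.958]);v=np.array([-.958,.287])
d=s['position'][:2]-H;print('box xy',d@u,d@v)
for nm in('guard_tab','toggle_tip','guard_hinge'):
  for r in models.tip_of(p,nm)[:1]:
    w=pix2w(p,r['pixel'],76 if nm[0]=='t' else 87,s);print(nm,r['score'],r['pixel'],w,'box',(w[:2]-H)@u,(w[:2]-H)@v)
E
python3 tri.py
```

```text
[ 617.1 -189.2   64.9] [ 0.4 -0.1  1.3]
box xy -76.83110613359035 -1.364859976342044
guard_hinge 0.82 [255.0, 333.2] [ 637.9 -113.4   87. ] box 1.7651845778410526 0.44363107393914303
guard_tab side 0.56 [218.6 171.2] theta 2.85 err 4.125502129669668
toggle_tip top 0.51 [339.3 151.8] [ 621.8 -159.8   76. ]
toggle_tip side 0.44 [247.5 162. ] [ 626.9 -164.1   76. ]
```

arm_command(
  rows=[
    {"grip": 0, "linear": [0, 1, 20], "rot": [0, 0, 0]},
    {"grip": 0, "linear": [0, 1, 30], "rot": [0, 0, 0]},
    {"grip": 0, "linear": [0, 1, 31], "rot": [0, 0, 0]},
    {"grip": 0, "linear": [-8, 1, 31], "rot": [0, 0, 0]},
    {"grip": 0, "linear": [-16, 1, 31], "rot": [0, 0, 0]},
    {"grip": 0, "linear": [-24, 1, 31], "rot": [0, 0, 0]},
    {"grip": 0, "linear": [-30, 1, 31], "rot": [0, 0, 0]},
    {"grip": 0, "linear": [-35, 1, 31], "rot": [0, 0, 0]},
    {"grip": 0, "linear": [-38, 1, 31], "rot": [0, 0, 0]},
    {"grip": 0, "linear": [-38, 1, 31], "rot": [0, 0, 0]},
  ],
)

```text
clock: 47.85
position: [625.3, -152.4, 31.9]
ee_rot: [-0.596, 0.803, 0.0, -0.0]
contact_force: [-0.7, -0.4, -0.6]
gripper_width: -0.0
grasp_force: 0.0
```

arm_command(
  rows=[
    {"grip": 0, "linear": [-2, 0, 0], "rot": [0, 0, 0]},
    {"grip": 0, "linear": [-2, 0, 0], "rot": [0, 0, 0]},
    {"grip": 0, "linear": [-2, 0, 0], "rot": [0, 0, 0]},
  ],
)

```text
clock: 48.22
position: [625.8, -150.9, 32.0]
ee_rot: [-0.596, 0.803, 0.0, -0.0]
contact_force: [-1.2, -1.0, -1.2]
gripper_width: 0.0
grasp_force: 0.5
```

```bash
python3 - <<'E'
from h import *
s=arm.read_state();print(s['position'],s['contact_force'])
H=np.array([637.8,-115.2]);u=np.array([.287,.958]);v=np.array([-.958,.287])
d=s['position'][:2]-H;print('box xy',d@u,d@v)
E
python3 tri.py
```

```text
[ 625.8 -150.9   32. ] [-1.2 -1.  -1.2]
box xy -37.63931738482748 1.2919162492794676
guard_tab top 0.89 [284.  131.5] theta 2.89 err 3.3642521542293657
guard_tab top 0.62 [180.  162.7] theta 2.89 err 258.64689019587667
guard_tab side 0.68 [217.  169.5] theta 2.81 err 0.6725461569264536
toggle_tip side 0.42 [211.4 238.8] [585.5 194.5  76. ]
```

arm_command(
  rows=[
    {"grip": 0, "linear": [-3, 0, 0], "rot": [0, 0, 0]},
    {"grip": 0, "linear": [-3, 0, 0], "rot": [0, 0, 0]},
    {"grip": 0, "linear": [-3, 0, 0], "rot": [0, 0, 0]},
  ],
)

```text
clock: 48.9
position: [625.8, -150.3, 32.0]
ee_rot: [-0.596, 0.803, -0.0, -0.002]
contact_force: [-0.9, -8.7, -1.4]
gripper_width: -0.2
grasp_force: 4.3
```

arm_command(
  rows=[
    {"grip": 0, "linear": [-3, 0, 0], "rot": [0, 0, 0]},
    {"grip": 0, "linear": [-3, 0, 0], "rot": [0, 0, 0]},
    {"grip": 0, "linear": [-3, 0, 0], "rot": [0, 0, 0]},
  ],
)

```text
clock: 49.28
position: [625.8, -149.8, 32.0]
ee_rot: [-0.596, 0.803, -0.001, -0.003]
contact_force: [-1.4, -15.4, -2.2]
gripper_width: -0.1
grasp_force: 8.0
```

The force rise at the end is the toggle's stop. I'm retreating and going over to view the opened guard.

arm_command(
  rows=[
    {"grip": 0, "linear": [15, 0, 0], "rot": [0, 0, 0]},
    {"grip": 0, "linear": [35, 0, 0], "rot": [0, 0, 0]},
    {"grip": 0, "linear": [35, 0, -50], "rot": [0, 0, 0]},
    {"grip": 0, "linear": [35, 0, -105], "rot": [0, 0, 0]},
    {"grip": 0.4, "linear": [0, 0, -138], "rot": [0, 0, 0]},
    {"grip": 0.4, "linear": [-60, 0, -138], "rot": [0, 0, 0]},
    {"grip": 0.4, "linear": [-120, 0, -138], "rot": [0, 0, 0]},
    {"grip": 0.4, "linear": [-120, 0, -138], "rot": [0, 0, 0]},
    {"grip": 0.4, "linear": [-120, 0, -138], "rot": [0, 0, 0]},
    {"grip": 0.4, "linear": [-120, 0, -138], "rot": [0, 0, 0]},
  ],
)

```text
clock: 50.52
position: [662.2, -31.4, 170.3]
ee_rot: [-0.596, 0.803, 0.0, 0.0]
contact_force: [0.5, -0.1, 0.3]
gripper_width: 34.1
grasp_force: 0.0
```

```bash
python3 tri.py; python3 - <<'E'
from h import *
s=arm.read_state();p=imaging.get_image('wrist');print(s['position'],s['gripper_width'])
H=np.array([637.8,-115.2]);u=np.array([.287,.958]);v=np.array([-.958,.287])
d=s['position'][:2]-H;print('box xy',d@u,d@v)
for nm,z in(('guard_tab',113),('toggle_tip',76)):
  for r in models.tip_of(p,nm)[:1]:
    w=pix2w(p,r['pixel'],z,s);print(nm,r['score'],r['pixel'],'box',(w[:2]-H)@u,(w[:2]-H)@v)
m=cmask(p,'red');n,l,st,ce=cv2.connectedComponentsWithStats(m)
for i in range(1,n):
    if st[i,4]>150 and np.linalg.norm(ce[i]-[254,200])<80:
        cs,_=cv2.findContours((l==i).astype(np.uint8),0,2);c=max(cs,key=cv2.contourArea)
        for a in cv2.approxPolyDP(c,2,True)[:,0]:
            w=pix2w(p,a,113,s);print(a,'box@113',(w[:2]-H)@u,(w[:2]-H)@v)
E
```

```text
guard_tab top 0.63 [285.1 130.8] theta 2.88 err 2.0767415709967594
guard_tab side 0.51 [216.7 171. ] theta 2.85 err 0.9724092467973218
toggle_tip top 0.74 [286.3 129.4] [678.9 -31.9  76. ]
toggle_tip top 0.59 [329.6 147.6] [ 632.4 -136.6   76. ]
[662.4 -30.9 170.2] 33.77301013585774
box xy 87.86664457541114 0.634974609627505
guard_tab 0.61 [249.3, 201.4] box 90.52909868089802 -2.4698238356960527
toggle_tip 0.75 [248.4, 74.8] box -22.501349005085707 -3.0872958837450772
[227  95] box@113 -2.084365951090119 -20.35619867981485
[225 166] box@113 57.54112508937909 -23.780425452933127
[227 169] box@113 60.245338047886186 -22.0854434261441
[245 170] box@113 61.20269061708019 -6.099044943786828
[244 212] box@113 100.87714403031417 -7.471598886747257
[258 214] box@113 102.89441463794869 5.561352726563442
[259 170] box@113 61.23727124866836 6.346663981015176
[276 169] box@113 60.36733451764318 21.447025226903733
[278 166] box@113 57.67323714449725 23.16424596856124
[278  96] box@113 -1.169676010836493 21.916205670022958
[274 101] box@113 2.803800126107859 18.661723057099987
[230 101] box@113 2.6942946322185315 -17.980714965696365
```

arm_command(
  rows=[
    {"grip": 0.4, "linear": [-2, -1, 50], "rot": [0, 0, 0]},
    {"grip": 0.4, "linear": [-2, -1, 85], "rot": [0, 0, 0]},
    {"grip": 0.4, "linear": [-2, -1, 103], "rot": [0, 0, 0]},
    {"grip": 0.4, "linear": [-2, -1, 103], "rot": [0, 0, 0]},
    {"grip": 0, "linear": [-2, -1, 103], "rot": [0, 0, 0]},
    {"grip": 0, "linear": [-2, -1, 103], "rot": [0, 0, 0]},
    {"grip": 0, "linear": [-2, -1, 103], "rot": [0, 0, 0]},
    {"grip": 0, "linear": [-2, -1, 103], "rot": [0, 0, 0]},
    {"grip": 0, "linear": [-2, -1, 103], "rot": [0, 0, 0]},
    {"grip": 0, "linear": [-2, -1, 103], "rot": [0, 0, 0]},
  ],
)

```text
clock: 52.22
position: [664.6, -27.8, 67.9]
ee_rot: [-0.597, 0.803, -0.0, 0.001]
contact_force: [-1.3, 5.6, 4.6]
gripper_width: 12.5
grasp_force: 59.4
```

arm_command(
  rows=[
    {"grip": 0, "linear": [5.2, 0, -14.1], "rot": [0, 0, 0]},
    {"grip": 0, "linear": [14.9, 0, -30.2], "rot": [0, 0, 0]},
    {"grip": 0, "linear": [27.6, 0, -44], "rot": [0, 0, 0]},
    {"grip": 0, "linear": [42.7, 0, -55], "rot": [0, 0, 0]},
    {"grip": 0, "linear": [59.8, 0, -62.9], "rot": [0, 0, 0]},
    {"grip": 0, "linear": [78.1, 0, -67.1], "rot": [0, 0, 0]},
    {"grip": 0, "linear": [96.8, 0, -67.7], "rot": [0, 0, 0]},
    {"grip": 0, "linear": [115.3, 0, -64.5], "rot": [0, 0, 0]},
    {"grip": 0, "linear": [132.8, 0, -57.7], "rot": [0, 0, 0]},
    {"grip": 0, "linear": [132.8, 0, -57.7], "rot": [0, 0, 0]},
  ],
)

```text
clock: 53.48
position: [625.5, -158.0, 125.8]
ee_rot: [-0.596, 0.803, -0.001, -0.0]
contact_force: [-0.7, -0.3, -0.1]
gripper_width: -0.0
grasp_force: 0.0
```

```bash
python3 tri.py;python3 - <<'E'
from h import *
t=imaging.get_image('top')
for c in('red','yellow','blue','green'):
    for r in models.tip_of(t,c+'_plate_mid')[:1]: print(c,r['score'],pix2w(t,r['pixel'],40))
E
```

```text
guard_tab top 0.87 [334.6 135.2] theta 1.38 err 3.6016398338593705
guard_tab top 0.62 [158.4 162.3] theta 2.89 err 305.2226481928884
guard_tab side 0.64 [242.4 132.7] theta 1.27 err 2.3193678385828873
red 0.65 [610.5 238.8  40. ]
yellow 0.71 [611.2 301.4  40. ]
blue 0.55 [621.1 179.2  40. ]
green 0.82 [627.3 119.7  40. ]
```

arm_command(
  rows=[
    {"grip": 0, "linear": [20, 0, -40], "rot": [0, 0, 0]},
    {"grip": 0, "linear": [20, 0, -80], "rot": [0, 0, 0]},
    {"grip": 0, "linear": [0, 0, -80], "rot": [0, 0, 0]},
    {"grip": 0, "linear": [-45, 0, -80], "rot": [0, 0, 0]},
    {"grip": 0, "linear": [-88, 0, -80], "rot": [0, 0, 0]},
    {"grip": 0, "linear": [-88, 0, -80], "rot": [0, 0, 0]},
    {"grip": 0, "linear": [-88, 0, -30], "rot": [0, 0, 0]},
    {"grip": 0, "linear": [-88, 0, 13], "rot": [0, 0, 0]},
    {"grip": 0, "linear": [-88, 0, 13], "rot": [0, 0, 0]},
    {"grip": 0, "linear": [-88, 0, 13], "rot": [0, 0, 0]},
  ],
)

```text
clock: 55.28
position: [652.3, -71.9, 113.5]
ee_rot: [-0.596, 0.803, -0.001, 0.001]
contact_force: [0.1, 0.2, 0.1]
gripper_width: 0.3
grasp_force: 0.0
```

arm_command(
  rows=[
    {"grip": 0, "linear": [20, 0, 0], "rot": [0, 0, 0]},
    {"grip": 0, "linear": [40, 0, 0], "rot": [0, 0, 0]},
    {"grip": 0, "linear": [55, 0, 0], "rot": [0, 0, 0]},
    {"grip": 0, "linear": [70, 0, 0], "rot": [0, 0, 0]},
    {"grip": 0, "linear": [85, 0, 0], "rot": [0, 0, 0]},
    {"grip": 0, "linear": [92, 0, 5], "rot": [0, 0, 0]},
    {"grip": 0, "linear": [102, 0, 17], "rot": [0, 0, 0]},
    {"grip": 0, "linear": [112, 0, 30], "rot": [0, 0, 0]},
    {"grip": 0, "linear": [118, 0, 42], "rot": [0, 0, 0]},
    {"grip": 0, "linear": [118, 0, 46], "rot": [0, 0, 0]},
  ],
)

```text
clock: 56.52
position: [615.9, -184.8, 64.2]
ee_rot: [-0.596, 0.803, 0.001, -0.001]
contact_force: [0.5, 0.8, 1.3]
gripper_width: 0.0
grasp_force: 0.3
```

```bash
python3 tri.py
```

```text
guard_tab top 0.81 [356.6 155. ] theta 0.0 err 5.975740680591962
guard_tab side 0.51 [259.4 148.1] theta 0.17 err 8.493517308349348
toggle_tip side 0.4 [187.8 276.5] [583.  316.3  76. ]
```

Nearly shut. I'm pressing down gently until the stop.

arm_command(
  rows=[
    {"grip": 0, "linear": [3, 0, 4], "rot": [0, 0, 0]},
    {"grip": 0, "linear": [3, 0, 6], "rot": [0, 0, 0]},
    {"grip": 0, "linear": [3, 0, 6], "rot": [0, 0, 0]},
    {"grip": 0, "linear": [3, 0, 6], "rot": [0, 0, 0]},
  ],
)

```text
clock: 57.32
position: [616.0, -187.2, 59.8]
ee_rot: [-0.596, 0.803, 0.0, -0.0]
contact_force: [0.1, 0.9, -0.2]
gripper_width: -0.1
grasp_force: 0.0
```

arm_command(
  rows=[
    {"grip": 0, "linear": [0, 0, 3], "rot": [0, 0, 0]},
    {"grip": 0, "linear": [0, 0, 3], "rot": [0, 0, 0]},
    {"grip": 0, "linear": [0, 0, 3], "rot": [0, 0, 0]},
  ],
)

```text
clock: 57.7
position: [616.0, -187.2, 56.7]
ee_rot: [-0.596, 0.803, 0.0, -0.0]
contact_force: [0.4, -0.6, -0.0]
gripper_width: -0.5
grasp_force: 0.0
```

arm_command(
  rows=[
    {"grip": 0, "linear": [0, 0, 3], "rot": [0, 0, 0]},
    {"grip": 0, "linear": [0, 0, 3], "rot": [0, 0, 0]},
    {"grip": 0, "linear": [0, 0, 3], "rot": [0, 0, 0]},
  ],
)

```text
clock: 58.08
position: [616.1, -187.3, 53.8]
ee_rot: [-0.596, 0.803, 0.0, -0.0]
contact_force: [-0.8, 0.1, 0.0]
gripper_width: -0.0
grasp_force: 0.0
```

arm_command(
  rows=[
    {"grip": 0, "linear": [0, 0, 2], "rot": [0, 0, 0]},
    {"grip": 0, "linear": [0, 0, 2], "rot": [0, 0, 0]},
    {"grip": 0, "linear": [0, 0, 2], "rot": [0, 0, 0]},
  ],
)

```text
clock: 58.45
position: [616.1, -187.2, 51.8]
ee_rot: [-0.596, 0.803, 0.0, -0.0]
contact_force: [0.3, -0.4, 0.1]
gripper_width: -0.3
grasp_force: 0.0
```

arm_command(
  rows=[
    {"grip": 0, "linear": [0, 0, 2], "rot": [0, 0, 0]},
    {"grip": 0, "linear": [0, 0, 2], "rot": [0, 0, 0]},
    {"grip": 0, "linear": [0, 0, 4], "rot": [0, 0, 0]},
    {"grip": 0, "linear": [0, 0, 4], "rot": [0, 0, 0]},
  ],
)

```text
clock: 58.95
position: [616.5, -187.4, 51.2]
ee_rot: [-0.597, 0.802, -0.001, 0.0]
contact_force: [-4.4, 2.1, 13.7]
gripper_width: -0.3
grasp_force: 6.5
```

```bash
python3 tri.py; python3 - <<'E'
from h import *
s=arm.read_state();print(s['position'],s['contact_force']);p=imaging.get_image('wrist')
H=np.array([637.8,-115.2]);u=np.array([.287,.958]);v=np.array([-.958,.287])
m=cmask(p,'red');n,l,st,ce=cv2.connectedComponentsWithStats(m)
for i in range(1,n):
    if st[i,4]>100 and np.linalg.norm(ce[i]-[254,200])<90:
        print(st[i]);cs,_=cv2.findContours((l==i).astype(np.uint8),0,2);c=max(cs,key=cv2.contourArea)
        for a in cv2.approxPolyDP(c,2,True)[:,0]:
            w=pix2w(p,a,91,s);print(a,'box@91',(w[:2]-H)@u,(w[:2]-H)@v)
E
```

```text
guard_tab top 0.74 [357.9 155.1] theta 0.0 err 2.9108211734270535
[ 616.4 -187.4   51.1] [-5.1  2.3 13.5]
[243 193  25  43 982]
[247 193] box@91 -108.64073822514328 -3.1103060462807988
[243 196] box@91 -106.94326853128652 -5.298658142898018
[243 230] box@91 -86.86805629877 -5.529952152667526
[252 233] box@91 -85.02009553512096 -0.4425781565888704
[265 232] box@91 -85.63641149652213 6.9284212643355145
[266 235] box@91 -83.77714013311899 7.520696666839046
[267 196] box@91 -106.94030255190948 7.757141805349114
[263 193] box@91 -108.63863861490616 5.564520763058953
[217 249   9  25 151]
[222 249] box@91 -74.88948467981818 -17.844985077466767
[217 258] box@91 -69.00436258836741 -20.99265722694916
[218 273] box@91 -58.89374396713223 -20.819447039027654
[225 261] box@91 -67.0324212033028 -16.359678197200232
[281 250  12  28 203]
[287 250] box@91 -74.24743573263792 19.834880817764905
[286 257] box@91 -69.68240676106697 19.421263671287047
[281 259] box@91 -68.37058347683109 16.53357185061441
[281 265] box@91 -64.36785917484175 16.65871396834218
[291 277] box@91 -56.137895792802524 22.933912749914906
[292 260] box@91 -67.68683323525377 23.02523065399057
```

Firm stop at 13 N and the tab end is where it should be when shut. I'm backing off and checking the plates, guard and toggle once more.

arm_command(
  rows=[
    {"grip": 0, "linear": [0, 0, -40], "rot": [0, 0, 0]},
    {"grip": 0, "linear": [0, 0, -85], "rot": [0, 0, 0]},
    {"grip": 0, "linear": [-375, 118, -85], "rot": [0, 0, 1.167]},
    {"grip": 0, "linear": [-375, 118, -85], "rot": [0, 0, 1.167]},
    {"grip": 0, "linear": [-375, 118, -85], "rot": [0, 0, 1.167]},
    {"grip": 0, "linear": [-375, 118, -85], "rot": [0, 0, 1.167]},
    {"grip": 0, "linear": [-375, 118, -85], "rot": [0, 0, 1.167]},
    {"grip": 0, "linear": [-375, 118, -85], "rot": [0, 0, 1.167]},
    {"grip": 0, "linear": [-375, 118, -85], "rot": [0, 0, 1.167]},
    {"grip": 0, "linear": [-375, 118, -85], "rot": [0, 0, 1.167]},
  ],
)

```text
clock: 60.55
position: [611.1, 208.5, 132.4]
ee_rot: [-0.057, 0.998, 0.0, -0.0]
contact_force: [0.2, 0.3, 0.1]
gripper_width: 0.3
grasp_force: 0.0
```

arm_command(
  rows=[
    {"grip": 0, "linear": [0, 0, 0], "rot": [0, 0, 0]},
    {"grip": 0, "linear": [0, 0, 0], "rot": [0, 0, 0]},
    {"grip": 0, "linear": [0, 0, 0], "rot": [0, 0, 0]},
  ],
)

```text
clock: 60.92
position: [611.6, 204.7, 133.0]
ee_rot: [-0.055, 0.999, -0.0, 0.0]
contact_force: [0.1, 0.1, 0.1]
gripper_width: 0.0
grasp_force: 0.0
```

```bash
python3 chk.py; python3 tri.py
```

```text
[611.6 204.7 133. ]
green rib (array([ 2.3, -1.5]), np.float64(0.113)) ends [np.float64(-41.75), np.float64(42.5)]
   hole sat [29, 28]   hole sat [29, 29]
blue rib (array([ 1.4, -1.5]), np.float64(0.109)) ends [np.float64(-47.75), np.float64(48.125)]
   hole sat [29, 27]   hole sat [27, 27]
red rib (array([2.1, 0.8]), np.float64(0.08)) ends [np.float64(-29.0), np.float64(30.5)]
   hole sat [29, 28]   hole sat [216, 202]
yellow rib (array([0.9, 1.3]), np.float64(0.112)) ends [np.float64(-35.875), np.float64(35.25)]
   hole sat [28, 28]   hole sat [24, 28]
guard_tab top 0.57 [359.7 156. ] theta 0.0 err 2.516448607472532
guard_tab side 0.6 [257.8 154.6] theta 0.0 err 4.943094591867759
toggle_tip side 0.24 [196.3 269.9] [575.  294.3  76. ]
```

```bash
python3 -c "
from bench import job
print(job.job_done())"
```

```text
the job is handed in; nothing more can be done
None
```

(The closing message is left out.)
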